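# Turn the face-down picture over on the storage box

### The job

A small framed picture lies face down on the lid of the grey storage box. Slide it part-way out over an edge of the lid, far enough to get a finger well under it, take hold of it, turn it over in the hand and lay it gently back, face up and lying wholly on the lid. Do not let it fall or touch the shelf, and leave the torch, the bulb and the shoehorn where they are.

Things in the scene. Friction and masses are not known exactly. Their poses are not given: they have to be found in the camera images.
- lid_top (a point): centre of the flat top of the heavy, fixed, closed grey storage box, 120 mm above the shelf. Lid 240 mm (x) by 240 mm (y), rim 26 mm deep, overhanging the walls by 10 mm. White shut latches at the middle of the front (-x, robot side) and far edges, up to 11 mm proud, below the lid top; the +y and -y sides are plain. x away from the robot (yaw within 0.25 rad), z up.
- picture: the framed picture as a whole; origin at the centre of its picture face, 6 mm from picture_center; same axes
- picture_center (a point): centre (and centre of mass) of the stiff, flat, dark framed picture, 160 mm (own x) by 130 mm (own y) by 12 mm, 0.18-0.37 kg. Own z points out of the brown back with brass clips: up when face down. The face is a blue and green landscape in a white mount. Starts face down wholly on the lid, its long x within 0.2 rad of the lid's y. Slides freely when pushed.
- torch_center (a point): bystander: aluminium torch standing on its head, 124 mm high, 42 mm across; point at mid-height
- bulb_center (a point): bystander: glass light bulb standing in a 70 x 70 x 34 mm cardboard base, 127 mm high overall; point 60 mm up. It stands beside the box on the +y or -y side and blocks that side; the shoehorn lies on the other
- shoehorn_center (a point): bystander: stainless steel shoehorn lying flat, 170 mm along x, 38 mm wide, 9 mm high; point at its centre. It lies beside the box on the side away from the bulb, low enough to work above
- picture_corner0 (a point): corner of the framed picture, at mid-thickness: (+80, +65) mm along the picture's own x and y from its centre
- picture_corner1 (a point): corner of the framed picture, at mid-thickness: (+80, -65) mm along the picture's own x and y from its centre
- picture_corner2 (a point): corner of the framed picture, at mid-thickness: (-80, -65) mm along the picture's own x and y from its centre
- picture_corner3 (a point): corner of the framed picture, at mid-thickness: (-80, +65) mm along the picture's own x and y from its centre
Mind the look-alikes: they are no part of the job. Leave any orange or pink look-alike of the picture alone.

How it is judged:
By the outcome, as a careful person would: the job done as asked, in the order asked, and still so for the second after the job is handed in, with the robot touching nothing.
It also fails if it takes over 72 s, if anything falls off the work surface, if the arm or the gripper's body presses on something with over 40 N, if the wrist force passes 120 N, or if a joint passes its speed limit or range.

### The arm

A 6-joint arm with a two-finger parallel gripper is mounted at the origin on the work surface. World frame = base frame: x ahead of the robot, y to its left, z up, the work surface at z = 0. Lengths are in mm, angles in rad, forces in N, time in s.
With the tool pointing down it reaches from about 350 to 775 mm from the base axis. Payload 7.3 kg.
Tool frame: the origin (TCP) lies at the very end of the fingers, on their centre line; the grasp point (between the pads) lies 19 mm behind it; z points along the fingers, y is the line along which they close (so a half turn about z gives the same grasp; the last joint's range is limited). The gripper opens to 92 mm and grips with 3 to 60 N. Pads are 19 mm wide; open, the fingers measure 130 mm over their backs; the gripper's body (75 mm by 190 mm) begins 47 mm behind the grasp point.
Start: joints at [-1.335, 0.342, 1.524, -0, 1.275, -0.146], TCP at [195.634, -487.209, 226.741] pointing down, gripper open.
Joint ranges: [-2.53, 2.53], [-0.77, 2.02], [0.04, 2.7], [-1, 4.14], [0.28, 2.66], [-3.11, 3.11]. Speed limits (rad/s): [2.57, 2.57, 3.14, 3.14, 3.14, 3.14].

### API

Orientations are given as [roll, pitch, yaw] about the fixed x, y, z axes, in that order (R = Rz(yaw) Ry(pitch) Rx(roll)).
In Python, from plant import * gives the robot as it stands.
- The arm moves only by the tool arm_command, never from a script. Its arguments are lists of equal length, an entry for each row: "gripper": the finger opening in mm, from 0 to 91.8; "dp": the shift along the tool's x, y, z in units of 25 mm (1.0 is 25 mm), a list of three; "twist": the turn about the tool's z in units of 5 degrees (1.0 is 5 degrees). A call has exactly 5 rows; each row shifts and turns the commanded pose from where the row before left it, along the tool's axes as they then stand; what a row does not reach is not made up. A row lasts 1/8 s, in which the tool goes at most 62.5 mm and 10.7 degrees, less where a joint would pass 70% of its speed; a pose out of reach is approached as far as the arm can. A call is refused whole if a number of a shift passes 1 or a number of a turn 1, either way. A call with a gripper value outside its range is refused whole. The fingers move at their own pace and stop on an object; the grip force is fixed at half the most. Time passes only in rows, so rows that do not move let the fingers close, or fill a call up. It gives the time, the measured TCP pose, the force, the opening and the grip force at its end, in the units of the state.
- get_obs(): the state, without advancing time (a new reading comes with each control period).
- capture(name): name is "scene" or "top"; returns the picture (384x512x3 uint8, red, green, blue); there is no depth.
- get_calibration(name): a dict with "mtx" (3x3 intrinsics, pixels), "dist_coeffs" ([k1, k2, p1, p2, k3] as OpenCV has them; the pictures are not rectified), "position" and "attitude" of the camera in the world. Camera axes: x right, y down, z forward; pixel columns grow to the right and rows downward; lengths in mm; the calibration is good to about 2 mm. A picture is of the moment at which its call begins. get_calibration takes no time and is no camera call.
- close_job(): hands the job in; it is judged then, once.
The state is a dict: "time": time; "joint_positions": joint angles; "dq": joint speeds; "tau": joint torques, N m; "tool_pos": TCP position; "tcp_rot": TCP orientation; "contact_force": force on the tool from outside, world axes, zero at the start; "moment": the same for the moment, N m; "grip_width": finger opening in mm; "finger_force": force on a finger pad.
Only numpy, scipy, OpenCV 4.12 (cv2) and the standard library are available. Lean on these libraries where they do the work, as an engineer would, in place of code of your own. Each camera call takes 0.05 s, during which the arm holds its last target. There are 200 camera calls.

## Working session

There is one attempt and no reset: what is moved stays moved. The work goes in short steps, Python scripts to look and compute and a tool call to move; the robot and the scene stay as the last step left them, time stands still between calls to the robot, and variables do not carry over. Pictures are saved under pics/ and viewed, at most 10 in all, crops included, and the job is handed in when it is done.

Besides the shell and the picture viewer there is one more tool, called after ">>>" by a JSON object that holds its "name" and its "arguments", one argument or row to a line. arm_command: Moves the arm, as the interface text tells. Its arguments: {"type":"object","properties":{"gripper":{"type":"array"},"dp":{"type":"array"},"twist":{"type":"array"}},"required":["gripper","dp","twist"]}

```bash
mkdir -p pics; ls; cat > h.py <<'E'
from plant import *
import numpy as np, cv2
from scipy.spatial.transform import Rotation as R
E
python3 - <<'E'
from h import *
o=get_obs();print({k:np.round(v,3) for k,v in o.items()})
for n in("scene","top"):
    print(n,get_calibration(n)); im=capture(n); cv2.imwrite(f"pics/{n}0.png",im[:,:,::-1])
E
```

```text
pics
{'time': np.float64(0.0), 'joint_positions': array([-1.335,  0.343,  1.525,  0.   ,  1.275, -0.146]), 'dq': array([-0.001,  0.   ,  0.001,  0.001,  0.002,  0.001]), 'tau': array([  0.   , -43.124, -24.422,   0.072,   0.056,  -0.   ]), 'tool_pos': array([ 195.536, -486.784,  226.052]), 'tcp_rot': array([-3.14 , -0.   ,  0.382]), 'contact_force': array([-0.804, -0.224,  0.449]), 'moment': array([-0.07 , -0.046, -0.036]), 'finger_force': np.float64(0.0), 'grip_width': np.float64(91.564)}
scene {'mtx': array([[414.06678756,   0.        , 251.68233891],
       [  0.        , 414.06678756, 189.5882511 ],
       [  0.        ,   0.        ,   1.        ]]), 'dist_coeffs': array([-0.0586508,  0.       ,  0.       ,  0.       ,  0.       ]), 'position': array([ 981.89422906, -542.60399728,  653.51498973]), 'attitude': array([-2.17536814, -0.01866083,  0.5931443 ])}
top {'mtx': array([[353.20720245,   0.        , 255.67137947],
       [  0.        , 353.20720245, 196.95688111],
       [  0.        ,   0.        ,   1.        ]]), 'dist_coeffs': array([-0.09724323,  0.        ,  0.        ,  0.        ,  0.        ]), 'position': array([421.21071962,  95.78864052, 929.10029926]), 'attitude': array([-2.97403216,  0.00840305, -1.56361849])}
```

View pics/top0.png

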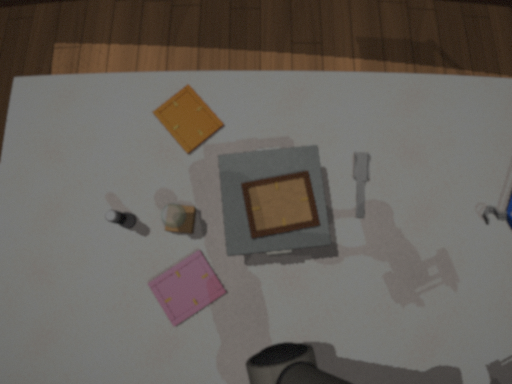

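View pics/scene0.png

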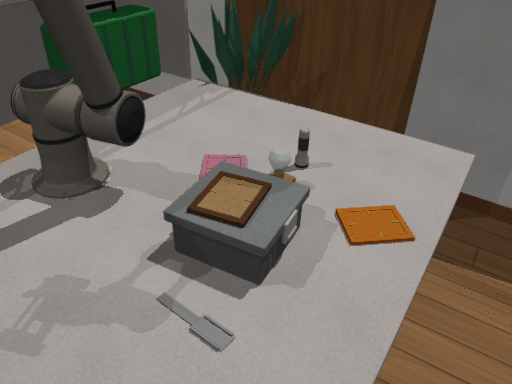

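The top view has +x up and +y to the left. The box is around (274,200), with the brown-backed picture on its lid at (281,204). The bulb is on the +y side (180,218), the torch at (122,218), and the shoehorn on the -y side (360,185). The orange (188,119) and pink (187,288) plates are the look-alikes lying on the shelf. The dark-framed brown one on the lid is the target, and -y is the free side.

```bash
cat >> h.py <<'E'
def rays(n,px):
    c=get_calibration(n); p=cv2.undistortPoints(np.array(px,float).reshape(-1,1,2),c["mtx"],c["dist_coeffs"]).reshape(-1,2)
    d=np.c_[p,np.ones(len(p))]@R.from_euler('xyz',c["attitude"]).as_matrix().T
    return np.array(c["position"]),d
def onplane(n,px,z):
    o,d=rays(n,px); return o+d*((z-o[2])/d[:,2])[:,None]
def proj(n,P):
    c=get_calibration(n); M=R.from_euler('xyz',c["attitude"]).as_matrix().T
    return cv2.projectPoints(np.array(P,float).reshape(-1,1,3),cv2.Rodrigues(M)[0],-M@np.array(c["position"]),c["mtx"],c["dist_coeffs"])[0].reshape(-1,2)
def rect(n,mask,z):
    cs,_=cv2.findContours(mask,cv2.RETR_EXTERNAL,cv2.CHAIN_APPROX_NONE); c=max(cs,key=cv2.contourArea)
    w=onplane(n,c.reshape(-1,2),z); return cv2.minAreaRect(w[:,:2].astype(np.float32)),c
E
python3 - <<'E'
from h import *
im=cv2.imread("pics/top0.png"); h=cv2.cvtColor(im,cv2.COLOR_BGR2HSV)
roi=np.zeros(im.shape[:2],np.uint8); roi[135:265,208:345]=1
m=((h[...,1]>70)&(roi>0)).astype(np.uint8)*255
r,c=rect("top",m,132);print("pic",r,cv2.boxPoints(r).round())
m2=((h[...,2]<135)&(roi>0)|(m>0)).astype(np.uint8)*255
m2=cv2.morphologyEx(m2,cv2.MORPH_OPEN,np.ones((5,5)))
r2,c2=rect("top",m2,120);print("lid",r2,cv2.boxPoints(r2).round())
print("lid corners px guesses",onplane("top",[[219,153],[320,146],[331,247],[227,255]],120).round())
print("bulb",onplane("top",[[180,218]],30).round(),"shoehorn",onplane("top",[[361,153],[360,217],[353,160],[369,160]],5).round(),"torch",onplane("top",[[122,218]],62).round())
o=im.copy();cv2.drawContours(o,[c],-1,(0,0,255),1);cv2.drawContours(o,[c2],-1,(0,255,0),1)
cv2.imwrite("pics/c1.png",cv2.resize(o[130:275,200:385],None,fx=4,fy=4))
E
```

```text
pic ((540.6105346679688, 48.15274429321289), (128.738525390625, 157.0222930908203), 11.175435066223145) [[462. 113.]
 [493. -41.]
 [619. -16.]
 [589. 138.]]
lid ((556.8956298828125, 54.5889892578125), (305.7643737792969, 327.9154052734375), 0.3614759147167206) [[ 403.  218.]
 [ 405. -110.]
 [ 711. -108.]
 [ 709.  220.]]
lid corners px guesses [[664. 192. 120.]
 [682. -49. 120.]
 [443. -69. 120.]
 [424. 168. 120.]]
bulb [[517. 299.  30.]] shoehorn [[ 701. -182.    5.]
 [ 525. -172.    5.]
 [ 681. -159.    5.]
 [ 681. -203.    5.]] torch [[512. 439.  62.]]
```

View pics/c1.png

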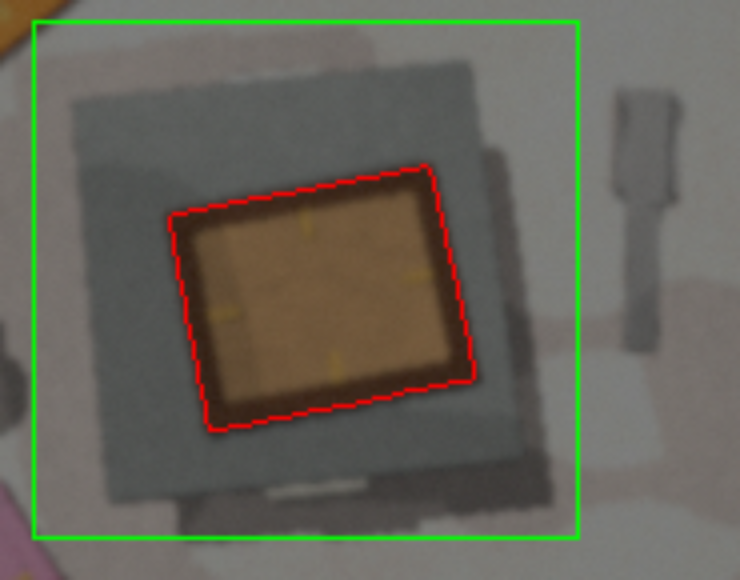

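>>> {"name": "arm_command", "arguments": {
  "gripper": [0,0,0,0,0],
  "dp": [
    [0.5,0,0],
    [0.5,0,0],
    [0.5,0,0],
    [0.5,0,0],
    [0,0,0]
  ],
  "twist": [0.5,0,0,0,0]
}}

```text
time: 0.72
tool_pos: [243.6, -469.7, 226.7]
tcp_rot: [-3.142, -0.0, 0.34]
contact_force: [0.2, 0.4, 0.6]
grip_width: 46.3
finger_force: 0.0
```

The red outline is the picture: centre about (541,48), yaw about 0.195 rad, 129 x 157 measured against 130 x 160 given. The grey lid's corners give a centre near (553,60), and its sides come out near 240 mm. The green mask took in shadow, so I'm not using it.

The documented turn is about the tool's z only, so the tool would stay vertical. A zero-motion call will show whether the entries can hold more than one number.

>>> {"name": "arm_command", "arguments": {
  "gripper": [0,0,0,0,0],
  "dp": [
    [0,0,0],
    [0,0,0],
    [0,0,0],
    [0,0,0],
    [0,0,0]
  ],
  "twist": [
    [0,0,0],
    [0,0,0],
    [0,0,0],
    [0,0,0],
    [0,0,0]
  ]
}}

```text
$.twist[0]: bad value
```

Only scalar twists are accepted, so the tool can leave vertical only where the arm's reach gives way ("a pose out of reach is approached as far as the arm can"). I'll test that in the free space on the -y side, well clear of everything.

>>> {"name": "arm_command", "arguments": {
  "gripper": [90,90,90,90,90],
  "dp": [
    [0,1,0],
    [0,1,0],
    [0,1,0],
    [0,1,0],
    [0,1,0]
  ],
  "twist": [0,0,0,0,0]
}}

```text
time: 1.35
tool_pos: [284.0, -588.9, 226.6]
tcp_rot: [-3.142, 0.0, 0.338]
contact_force: [0.6, 0.5, 0.3]
grip_width: 88.8
finger_force: 0.0
```

>>> {"name": "arm_command", "arguments": {
  "gripper": [90,90,90,90,90],
  "dp": [
    [0,1,0],
    [0,1,0],
    [0,1,0],
    [0,1,0],
    [0,1,0]
  ],
  "twist": [0,0,0,0,0]
}}

```text
time: 1.98
tool_pos: [325.3, -706.8, 226.5]
tcp_rot: [-3.141, 0.0, 0.338]
contact_force: [0.1, -1.0, 0.3]
grip_width: 89.9
finger_force: 0.0
```

>>> {"name": "arm_command", "arguments": {
  "gripper": [90,90,90,90,90],
  "dp": [
    [0,1,0],
    [0,1,0],
    [0,1,0],
    [0,1,0],
    [0,1,0]
  ],
  "twist": [0,0,0,0,0]
}}

```text
time: 2.6
tool_pos: [345.7, -776.9, 209.8]
tcp_rot: [3.095, -0.004, 0.338]
contact_force: [1.1, -0.4, 0.1]
grip_width: 90.3
finger_force: 0.0
```

```bash
python3 -c "
from h import *
o=get_obs();print({k:np.round(o[k],3) for k in ('time','joint_positions','tool_pos','tcp_rot')})"
```

```text
{'time': np.float64(2.6), 'joint_positions': array([-1.244,  1.152,  0.036,  0.004,  1.907, -0.009]), 'tool_pos': array([ 345.697, -776.937,  209.822]), 'tcp_rot': array([ 3.095, -0.004,  0.338])}
```

The tool does tilt at the reach limit, with roll going from -3.142 to 3.095. I'll check whether the tilt builds up and stays.

>>> {"name": "arm_command", "arguments": {
  "gripper": [90,90,90,90,90],
  "dp": [
    [0,1,-0.4],
    [0,1,-0.4],
    [0,1,-0.4],
    [0,1,-0.4],
    [0,1,-0.4]
  ],
  "twist": [0,0,0,0,0]
}}

```text
time: 3.22
tool_pos: [345.3, -798.7, 230.8]
tcp_rot: [3.01, -0.01, 0.339]
contact_force: [-0.8, -0.1, -0.4]
grip_width: 90.1
finger_force: 0.0
```

>>> {"name": "arm_command", "arguments": {
  "gripper": [90,90,90,90,90],
  "dp": [
    [0,1,-0.4],
    [0,1,-0.4],
    [0,1,-0.4],
    [0,1,-0.4],
    [0,1,-0.4]
  ],
  "twist": [0,0,0,0,0]
}}

```text
time: 3.85
tool_pos: [344.7, -817.7, 260.2]
tcp_rot: [2.923, -0.016, 0.34]
contact_force: [0.6, -0.3, -0.3]
grip_width: 89.9
finger_force: 0.0
```

>>> {"name": "arm_command", "arguments": {
  "gripper": [90,90,90,90,90],
  "dp": [
    [0,-1,0],
    [0,-1,0],
    [0,-1,0],
    [0,-1,0],
    [0,0,0]
  ],
  "twist": [0,0,0,0,0]
}}

```text
time: 4.47
tool_pos: [314.4, -730.3, 240.5]
tcp_rot: [2.926, -0.016, 0.34]
contact_force: [-0.4, -0.2, 0.3]
grip_width: 89.9
finger_force: 0.0
```

```bash
python3 -c "
from h import *
o=get_obs();print({k:np.round(o[k],3) for k in ('time','joint_positions','tool_pos','tcp_rot')})"
```

```text
{'time': np.float64(4.475), 'joint_positions': array([-1.27 ,  0.744,  0.821,  0.024,  1.362, -0.04 ]), 'tool_pos': array([ 314.363, -730.295,  240.485]), 'tcp_rot': array([ 2.926, -0.016,  0.34 ])}
```

The tilt builds up by about 0.017 rad per row and stays, so this is a usable way to get the tool horizontal.

1. With the tool near vertical, push the picture's +y end so it hangs out over the -y edge.
2. Swing to azimuth about +y and push outward at the reach limit until the tool lies horizontal, pointing +y.
3. Come round to the -y side, grip, lift, twist 180°, lay it back with an overhang, release, and push it wholly onto the lid.

I'll write a small helper that converts world shifts into rows.

```bash
cat >> h.py <<'E'
def plan(target,twist=0,n=None,vmax=1.0,start=None):
    """rows to a world TCP target from the present pose, with a total twist (units)"""
    o=get_obs(); p=np.array(o["tool_pos"]) if start is None else np.array(start[0]); M=R.from_euler('xyz',o["tcp_rot"] if start is None else start[1])
    d=np.array(target)-p; k=n or 5
    while True:
        S=[];Q=M
        for i in range(k):
            S.append(Q.inv().apply(d/k)/25); Q=Q*R.from_euler('z',np.deg2rad(5*twist/k))
        S=np.array(S)
        if n or (np.abs(S).max()<=vmax and abs(twist/k)<=1): break
        k+=5
    for i in range(0,k,5): print([[float(v) for v in r] for r in (S[i:i+5].round(2)+0)], "tw",round(twist/k,2))
    return (target,Q.as_euler('xyz'))
def st():
    o=get_obs(); print({k:np.round(o[k],3).tolist() for k in ('time','joint_positions','tool_pos','tcp_rot','contact_force','grip_width','finger_force')}); print(R.from_euler('xyz',o['tcp_rot']).as_matrix().round(3).tolist())
E
python3 -c "
from h import *
s=plan([516,175,215],19.6); print(s)"
```

```text
[[0.49, -0.78, -0.14], [0.46, -0.8, -0.14], [0.42, -0.81, -0.14], [0.39, -0.83, -0.14], [0.35, -0.85, -0.14]] tw 0.49
[[0.32, -0.86, -0.14], [0.28, -0.87, -0.14], [0.24, -0.89, -0.14], [0.2, -0.9, -0.14], [0.16, -0.9, -0.14]] tw 0.49
[[0.13, -0.91, -0.14], [0.09, -0.91, -0.14], [0.05, -0.92, -0.14], [0.01, -0.92, -0.14], [-0.03, -0.92, -0.14]] tw 0.49
[[-0.07, -0.92, -0.14], [-0.11, -0.91, -0.14], [-0.15, -0.91, -0.14], [-0.19, -0.9, -0.14], [-0.22, -0.89, -0.14]] tw 0.49
[[-0.26, -0.88, -0.14], [-0.3, -0.87, -0.14], [-0.34, -0.85, -0.14], [-0.37, -0.84, -0.14], [-0.41, -0.82, -0.14]] tw 0.49
[[-0.44, -0.8, -0.14], [-0.48, -0.78, -0.14], [-0.51, -0.76, -0.14], [-0.54, -0.74, -0.14], [-0.57, -0.72, -0.14]] tw 0.49
[[-0.6, -0.69, -0.14], [-0.63, -0.66, -0.14], [-0.66, -0.64, -0.14], [-0.69, -0.61, -0.14], [-0.71, -0.58, -0.14]] tw 0.49
[[-0.74, -0.55, -0.14], [-0.76, -0.52, -0.14], [-0.78, -0.48, -0.14], [-0.8, -0.45, -0.14], [-0.82, -0.41, -0.14]] tw 0.49
([516, 175, 215], array([-3.09513347, -0.21165921, -1.37714469]))
```

>>> {"name": "arm_command", "arguments": {
  "gripper": [60,60,60,60,60],
  "dp": [
    [0.49,-0.78,-0.14],
    [0.46,-0.8,-0.14],
    [0.42,-0.81,-0.14],
    [0.39,-0.83,-0.14],
    [0.35,-0.85,-0.14]
  ],
  "twist": [0.49,0.49,0.49,0.49,0.49]
}}

```text
time: 5.1
tool_pos: [340.4, -619.2, 238.0]
tcp_rot: [2.93, -0.062, 0.129]
contact_force: [0.1, 0.6, -0.1]
grip_width: 60.3
finger_force: 0.0
```

>>> {"name": "arm_command", "arguments": {
  "gripper": [60,60,60,60,60],
  "dp": [
    [0.32,-0.86,-0.14],
    [0.28,-0.87,-0.14],
    [0.24,-0.89,-0.14],
    [0.2,-0.9,-0.14],
    [0.16,-0.9,-0.14]
  ],
  "twist": [0.49,0.49,0.49,0.49,0.49]
}}

```text
time: 5.72
tool_pos: [365.8, -506.0, 235.3]
tcp_rot: [2.948, -0.105, -0.081]
contact_force: [0.3, 1.0, -0.5]
grip_width: 60.2
finger_force: 0.0
```

>>> {"name": "arm_command", "arguments": {
  "gripper": [60,60,60,60,60],
  "dp": [
    [0.13,-0.91,-0.14],
    [0.09,-0.91,-0.14],
    [0.05,-0.92,-0.14],
    [0.01,-0.92,-0.14],
    [-0.03,-0.92,-0.14]
  ],
  "twist": [0.49,0.49,0.49,0.49,0.49]
}}

```text
time: 6.35
tool_pos: [391.7, -392.6, 232.6]
tcp_rot: [2.975, -0.144, -0.293]
contact_force: [0.3, 0.1, -0.4]
grip_width: 60.1
finger_force: 0.0
```

>>> {"name": "arm_command", "arguments": {
  "gripper": [60,60,60,60,60],
  "dp": [
    [-0.07,-0.92,-0.14],
    [-0.11,-0.91,-0.14],
    [-0.15,-0.91,-0.14],
    [-0.19,-0.9,-0.14],
    [-0.22,-0.89,-0.14]
  ],
  "twist": [0.49,0.49,0.49,0.49,0.49]
}}

```text
time: 6.98
tool_pos: [417.3, -278.9, 229.8]
tcp_rot: [3.01, -0.177, -0.507]
contact_force: [-0.0, 0.1, -0.3]
grip_width: 59.9
finger_force: 0.0
```

>>> {"name": "arm_command", "arguments": {
  "gripper": [60,60,60,60,60],
  "dp": [
    [-0.26,-0.88,-0.14],
    [-0.3,-0.87,-0.14],
    [-0.34,-0.85,-0.14],
    [-0.37,-0.84,-0.14],
    [-0.41,-0.82,-0.14]
  ],
  "twist": [0.49,0.49,0.49,0.49,0.49]
}}

```text
time: 7.6
tool_pos: [442.8, -165.2, 227.0]
tcp_rot: [3.051, -0.2, -0.724]
contact_force: [0.6, 0.3, -0.6]
grip_width: 60.0
finger_force: 0.0
```

>>> {"name": "arm_command", "arguments": {
  "gripper": [60,60,60,60,60],
  "dp": [
    [-0.44,-0.8,-0.14],
    [-0.48,-0.78,-0.14],
    [-0.51,-0.76,-0.14],
    [-0.54,-0.74,-0.14],
    [-0.57,-0.72,-0.14]
  ],
  "twist": [0.49,0.49,0.49,0.49,0.49]
}}

```text
time: 8.22
tool_pos: [468.1, -51.6, 224.2]
tcp_rot: [3.097, -0.215, -0.942]
contact_force: [0.7, 0.3, -0.7]
grip_width: 60.1
finger_force: 0.0
```

>>> {"name": "arm_command", "arguments": {
  "gripper": [60,60,60,60,60],
  "dp": [
    [-0.6,-0.69,-0.14],
    [-0.63,-0.66,-0.14],
    [-0.66,-0.64,-0.14],
    [-0.69,-0.61,-0.14],
    [-0.71,-0.58,-0.14]
  ],
  "twist": [0.49,0.49,0.49,0.49,0.49]
}}

```text
time: 8.85
tool_pos: [493.4, 62.0, 221.3]
tcp_rot: [-3.139, -0.218, -1.161]
contact_force: [0.7, -0.3, -0.6]
grip_width: 59.7
finger_force: 0.0
```

>>> {"name": "arm_command", "arguments": {
  "gripper": [60,60,60,60,60],
  "dp": [
    [-0.74,-0.55,-0.14],
    [-0.76,-0.52,-0.14],
    [-0.78,-0.48,-0.14],
    [-0.8,-0.45,-0.14],
    [-0.82,-0.41,-0.14]
  ],
  "twist": [0.49,0.49,0.49,0.49,0.49]
}}

```text
time: 9.48
tool_pos: [529.0, 129.6, 230.7]
tcp_rot: [-3.109, -0.148, -1.305]
contact_force: [-0.1, -0.1, 0.0]
grip_width: 59.9
finger_force: 0.0
```

```bash
python3 -c "
from h import *
st()
s=plan([516,171,126],0,n=10)"
```

```text
{'time': 9.475, 'joint_positions': [0.184, 0.36, 1.496, -0.153, 1.244, 3.104], 'tool_pos': [528.99, 129.587, 230.706], 'tcp_rot': [-3.109, -0.148, -1.305], 'contact_force': [-0.137, -0.06, 0.023], 'grip_width': 59.927, 'finger_force': 0.0}
[[0.26, -0.963, 0.07], [-0.954, -0.267, -0.133], [0.147, -0.032, -0.989]]
[[-0.23, 0.02, 0.39], [-0.23, 0.02, 0.39], [-0.23, 0.02, 0.39], [-0.23, 0.02, 0.39], [-0.23, 0.02, 0.39]] tw 0.0
[[-0.23, 0.02, 0.39], [-0.23, 0.02, 0.39], [-0.23, 0.02, 0.39], [-0.23, 0.02, 0.39], [-0.23, 0.02, 0.39]] tw 0.0
```

The last call ran into the j6 limit at 3.1, so I'll twist back about 86°, which the grasp needs anyway. I'll push with closed fingers end-on.

```bash
python3 -c "
from h import *
s=plan([517,166,150],-17.2,n=20);print(s)"
```

```text
[[-0.1, 0.01, 0.15], [-0.1, 0.0, 0.15], [-0.1, -0.01, 0.15], [-0.1, -0.01, 0.15], [-0.1, -0.02, 0.15]] tw -0.86
[[-0.1, -0.03, 0.15], [-0.09, -0.04, 0.15], [-0.09, -0.04, 0.15], [-0.09, -0.05, 0.15], [-0.08, -0.06, 0.15]] tw -0.86
[[-0.08, -0.06, 0.15], [-0.07, -0.07, 0.15], [-0.07, -0.07, 0.15], [-0.06, -0.08, 0.15], [-0.06, -0.08, 0.15]] tw -0.86
[[-0.05, -0.09, 0.15], [-0.04, -0.09, 0.15], [-0.04, -0.09, 0.15], [-0.03, -0.1, 0.15], [-0.02, -0.1, 0.15]] tw -0.86
([517, 166, 150], array([ 2.99640552, -0.04253496,  0.20129975]))
```

>>> {"name": "arm_command", "arguments": {
  "gripper": [0,0,0,0,0],
  "dp": [
    [-0.1,0.01,0.15],
    [-0.1,0,0.15],
    [-0.1,-0.01,0.15],
    [-0.1,-0.01,0.15],
    [-0.1,-0.02,0.15]
  ],
  "twist": [-0.86,-0.86,-0.86,-0.86,-0.86]
}}

```text
time: 10.1
tool_pos: [525.4, 138.4, 210.0]
tcp_rot: [3.116, -0.15, -0.923]
contact_force: [0.2, 1.5, -0.2]
grip_width: 14.4
finger_force: 0.0
```

>>> {"name": "arm_command", "arguments": {
  "gripper": [0,0,0,0,0],
  "dp": [
    [-0.1,-0.03,0.15],
    [-0.09,-0.04,0.15],
    [-0.09,-0.04,0.15],
    [-0.09,-0.05,0.15],
    [-0.08,-0.06,0.15]
  ],
  "twist": [-0.86,-0.86,-0.86,-0.86,-0.86]
}}

```text
time: 10.72
tool_pos: [522.6, 147.6, 189.5]
tcp_rot: [3.063, -0.13, -0.545]
contact_force: [0.3, 0.2, -0.2]
grip_width: 0.5
finger_force: 0.0
```

>>> {"name": "arm_command", "arguments": {
  "gripper": [0,0,0,0,0],
  "dp": [
    [-0.08,-0.06,0.15],
    [-0.07,-0.07,0.15],
    [-0.07,-0.07,0.15],
    [-0.06,-0.08,0.15],
    [-0.06,-0.08,0.15]
  ],
  "twist": [-0.86,-0.86,-0.86,-0.86,-0.86]
}}

```text
time: 11.35
tool_pos: [519.7, 156.6, 169.1]
tcp_rot: [3.021, -0.092, -0.169]
contact_force: [-0.8, -0.7, 0.1]
grip_width: 0.8
finger_force: 0.0
```

>>> {"name": "arm_command", "arguments": {
  "gripper": [0,0,0,0,0],
  "dp": [
    [-0.05,-0.09,0.15],
    [-0.04,-0.09,0.15],
    [-0.04,-0.09,0.15],
    [-0.03,-0.1,0.15],
    [-0.02,-0.1,0.15]
  ],
  "twist": [-0.86,-0.86,-0.86,-0.86,-0.86]
}}

```text
time: 11.98
tool_pos: [516.8, 165.9, 148.6]
tcp_rot: [2.995, -0.042, 0.204]
contact_force: [-0.4, 0.0, 0.2]
grip_width: 0.5
finger_force: 0.0
```

```bash
python3 -c "
from h import *
st()
cv2.imwrite('pics/s1.png',capture('scene')[:,:,::-1][120:290,130:360].repeat(3,0).repeat(3,1))
s=plan([517,166,124.5],0,n=5)
s=plan([529,106,124.5],0,n=10,start=s)
print(s)"
```

```text
{'time': 11.975, 'joint_positions': [0.256, 0.442, 1.611, -0.17, 1.06, 1.708], 'tool_pos': [516.832, 165.915, 148.646], 'tcp_rot': [2.995, -0.042, 0.204], 'contact_force': [-0.361, 0.022, 0.204], 'grip_width': 0.538, 'finger_force': 0.0}
[[0.978, 0.194, 0.07], [0.202, -0.97, -0.134], [0.042, 0.145, -0.988]]
[[0.0, -0.03, 0.19], [0.0, -0.03, 0.19], [0.0, -0.03, 0.19], [0.0, -0.03, 0.19], [0.0, -0.03, 0.19]] tw 0.0
[[0.0, 0.24, 0.04], [0.0, 0.24, 0.04], [0.0, 0.24, 0.04], [0.0, 0.24, 0.04], [0.0, 0.24, 0.04]] tw 0.0
[[0.0, 0.24, 0.04], [0.0, 0.24, 0.04], [0.0, 0.24, 0.04], [0.0, 0.24, 0.04], [0.0, 0.24, 0.04]] tw 0.0
([529, 106, 124.5], array([ 2.99545528, -0.04040919,  0.20676071]))
```

View pics/s1.png

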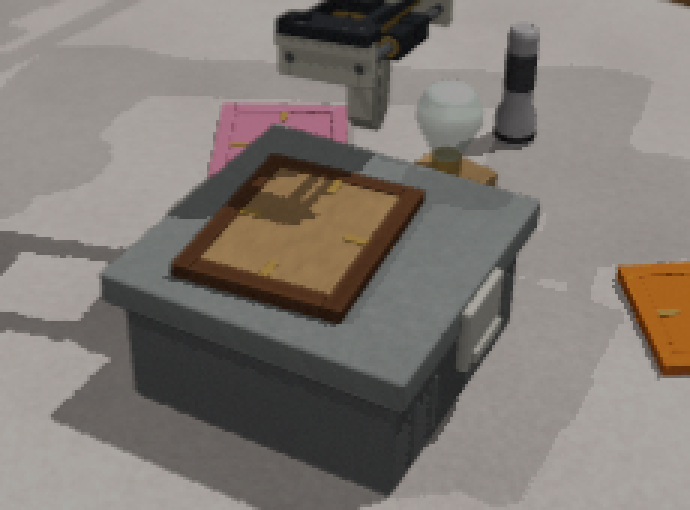

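The fingertip is above the lid just behind the picture's far (+y) edge, around (368,122) in the crop, and clear of the bulb. Now I'll lower it and push.

>>> {"name": "arm_command", "arguments": {
  "gripper": [0,0,0,0,0],
  "dp": [
    [0,-0.03,0.24],
    [0,-0.03,0.24],
    [0,-0.03,0.24],
    [0,-0.03,0.24],
    [0,0,0]
  ],
  "twist": [0,0,0,0,0]
}}

```text
time: 12.65
tool_pos: [516.8, 166.0, 123.6]
tcp_rot: [2.995, -0.04, 0.203]
contact_force: [-0.5, -0.3, -0.2]
grip_width: 0.3
finger_force: 0.0
```

>>> {"name": "arm_command", "arguments": {
  "gripper": [0,0,0,0,0],
  "dp": [
    [0,0.24,0.035],
    [0,0.24,0.035],
    [0,0.24,0.035],
    [0,0.24,0.035],
    [0,0.24,0.035]
  ],
  "twist": [0,0,0,0,0]
}}

```text
time: 13.28
tool_pos: [523.4, 135.9, 124.4]
tcp_rot: [2.995, -0.042, 0.203]
contact_force: [-0.5, -0.6, -0.9]
grip_width: 0.4
finger_force: 0.0
```

>>> {"name": "arm_command", "arguments": {
  "gripper": [0,0,0,0,0],
  "dp": [
    [0,0.24,0.035],
    [0,0.24,0.035],
    [0,0.24,0.035],
    [0,0.24,0.035],
    [0,0.24,0.035]
  ],
  "twist": [0,0,0,0,0]
}}

```text
time: 13.9
tool_pos: [529.4, 106.3, 124.3]
tcp_rot: [2.995, -0.042, 0.203]
contact_force: [0.1, 1.4, 0.4]
grip_width: 0.8
finger_force: 0.6
```

>>> {"name": "arm_command", "arguments": {
  "gripper": [0,0,0,0,0],
  "dp": [
    [0,0.24,0.035],
    [0,0.24,0.035],
    [0,0.24,0.035],
    [0,0.2,0.03],
    [0,0,0]
  ],
  "twist": [0,0,0,0,0]
}}

```text
time: 14.52
tool_pos: [534.1, 83.4, 124.4]
tcp_rot: [2.995, -0.042, 0.202]
contact_force: [-0.3, 0.1, -0.5]
grip_width: 0.4
finger_force: 0.0
```

```bash
cat >> h.py <<'E'
def picrect(z=132,lo=70,roi=(100,300,208,350),name="top"):
    im=capture(name)[:,:,::-1].copy(); h=cv2.cvtColor(im,cv2.COLOR_BGR2HSV)
    m=np.zeros(im.shape[:2],np.uint8); a,b,c,d=roi; m[a:b,c:d]=(h[a:b,c:d,1]>lo)*255
    m=cv2.morphologyEx(m,cv2.MORPH_OPEN,np.ones((3,3)))
    r,c=rect(name,m,z); return r,cv2.boxPoints(r).round(1),im,c
E
python3 -c "
from h import *
st()
r,b,im,c=picrect(); print(r,b.tolist())
"
```

```text
{'time': 14.525, 'joint_positions': [0.097, 0.456, 1.667, -0.172, 0.969, 1.562], 'tool_pos': [534.123, 83.399, 124.367], 'tcp_rot': [2.995, -0.042, 0.202], 'contact_force': [-0.281, 0.061, -0.504], 'grip_width': 0.372, 'finger_force': 0.0}
[[0.979, 0.193, 0.07], [0.201, -0.97, -0.135], [0.042, 0.146, -0.988]]
((557.6270751953125, -17.62004852294922), (127.60940551757812, 128.1424560546875), 12.264965057373047) [[481.70001220703125, 31.399999618530273], [508.8999938964844, -93.80000305175781], [633.5999755859375, -66.69999694824219], [606.4000244140625, 58.5]]
```

The -y edge midpoint is at about (571,-80), so the centre is near (555,-3). It needs about 37 mm more.

>>> {"name": "arm_command", "arguments": {
  "gripper": [0,0,0,0,0],
  "dp": [
    [0,0.2,0.03],
    [0,0.24,0.035],
    [0,0.24,0.035],
    [0,0.24,0.035],
    [0,0.24,0.035]
  ],
  "twist": [0,0,0,0,0]
}}

```text
time: 15.2
tool_pos: [540.0, 54.8, 124.4]
tcp_rot: [2.995, -0.041, 0.203]
contact_force: [-0.9, 1.3, 0.1]
grip_width: 0.7
finger_force: 0.5
```

>>> {"name": "arm_command", "arguments": {
  "gripper": [0,0,0,0,0],
  "dp": [
    [0,0.2,0.03],
    [0,0.13,0.02],
    [0,0,0],
    [0,-0.3,-0.04],
    [0,0,-1]
  ],
  "twist": [0,0,0,0,0]
}}

```text
time: 15.82
tool_pos: [536.9, 58.4, 147.6]
tcp_rot: [2.996, -0.037, 0.203]
contact_force: [-0.1, 1.0, -0.1]
grip_width: 0.4
finger_force: 0.0
```

```bash
python3 -c "
from h import *
st()
r,b,im,c=picrect(); print(r,b.tolist())
"
```

```text
{'time': 15.825, 'joint_positions': [0.048, 0.425, 1.643, -0.163, 1.02, 1.5], 'tool_pos': [536.918, 58.418, 147.567], 'tcp_rot': [2.996, -0.037, 0.203], 'contact_force': [-0.085, 0.975, -0.143], 'grip_width': 0.396, 'finger_force': 0.0}
[[0.979, 0.194, 0.065], [0.202, -0.97, -0.135], [0.037, 0.145, -0.989]]
((566.0761108398438, -60.8484001159668), (102.2214584350586, 144.49819946289062), 89.06028747558594) [[493.0, -110.80000305175781], [637.5, -113.0999984741211], [639.2000122070312, -10.899999618530273], [494.70001220703125, -8.600000381469727]]
```

```bash
python3 -c "
from h import *
s=plan([-173,740,250],-36,n=40);print(s)"
```

```text
[[-0.55, -0.78, -0.24], [-0.49, -0.83, -0.24], [-0.43, -0.86, -0.24], [-0.36, -0.89, -0.24], [-0.29, -0.92, -0.24]] tw -0.9
[[-0.21, -0.94, -0.24], [-0.14, -0.95, -0.24], [-0.06, -0.96, -0.24], [0.01, -0.96, -0.24], [0.09, -0.96, -0.24]] tw -0.9
[[0.16, -0.95, -0.24], [0.24, -0.93, -0.24], [0.31, -0.91, -0.24], [0.38, -0.88, -0.24], [0.45, -0.85, -0.24]] tw -0.9
[[0.51, -0.81, -0.24], [0.57, -0.77, -0.24], [0.63, -0.72, -0.24], [0.69, -0.67, -0.24], [0.74, -0.61, -0.24]] tw -0.9
[[0.78, -0.55, -0.24], [0.83, -0.49, -0.24], [0.86, -0.43, -0.24], [0.89, -0.36, -0.24], [0.92, -0.29, -0.24]] tw -0.9
[[0.94, -0.21, -0.24], [0.95, -0.14, -0.24], [0.96, -0.06, -0.24], [0.96, 0.01, -0.24], [0.96, 0.09, -0.24]] tw -0.9
[[0.95, 0.16, -0.24], [0.93, 0.24, -0.24], [0.91, 0.31, -0.24], [0.88, 0.38, -0.24], [0.85, 0.45, -0.24]] tw -0.9
[[0.81, 0.51, -0.24], [0.77, 0.57, -0.24], [0.72, 0.63, -0.24], [0.67, 0.69, -0.24], [0.61, 0.74, -0.24]] tw -0.9
([-173, 740, 250], array([-2.99440827,  0.04471078, -2.93780689]))
```

>>> {"name": "arm_command", "arguments": {
  "gripper": [0,0,0,0,0],
  "dp": [
    [-0.55,-0.78,-0.24],
    [-0.49,-0.83,-0.24],
    [-0.43,-0.86,-0.24],
    [-0.36,-0.89,-0.24],
    [-0.29,-0.92,-0.24]
  ],
  "twist": [-0.9,-0.9,-0.9,-0.9,-0.9]
}}

```text
time: 16.5
tool_pos: [448.6, 143.8, 161.4]
tcp_rot: [2.99, 0.018, 0.594]
contact_force: [-0.0, 1.4, 0.1]
grip_width: 0.5
finger_force: 0.0
```

>>> {"name": "arm_command", "arguments": {
  "gripper": [0,0,0,0,0],
  "dp": [
    [-0.21,-0.94,-0.24],
    [-0.14,-0.95,-0.24],
    [-0.06,-0.96,-0.24],
    [0.01,-0.96,-0.24],
    [0.09,-0.96,-0.24]
  ],
  "twist": [-0.9,-0.9,-0.9,-0.9,-0.9]
}}

```text
time: 17.12
tool_pos: [359.6, 229.1, 173.9]
tcp_rot: [3.008, 0.074, 0.983]
contact_force: [0.2, -0.3, -0.6]
grip_width: 0.5
finger_force: 0.0
```

>>> {"name": "arm_command", "arguments": {
  "gripper": [0,0,0,0,0],
  "dp": [
    [0.16,-0.95,-0.24],
    [0.24,-0.93,-0.24],
    [0.31,-0.91,-0.24],
    [0.38,-0.88,-0.24],
    [0.45,-0.85,-0.24]
  ],
  "twist": [-0.9,-0.9,-0.9,-0.9,-0.9]
}}

```text
time: 17.75
tool_pos: [270.7, 314.4, 186.3]
tcp_rot: [3.046, 0.119, 1.375]
contact_force: [0.2, 0.3, 0.2]
grip_width: 0.3
finger_force: 0.0
```

>>> {"name": "arm_command", "arguments": {
  "gripper": [0,0,0,0,0],
  "dp": [
    [0.51,-0.81,-0.24],
    [0.57,-0.77,-0.24],
    [0.63,-0.72,-0.24],
    [0.69,-0.67,-0.24],
    [0.74,-0.61,-0.24]
  ],
  "twist": [-0.9,-0.9,-0.9,-0.9,-0.9]
}}

```text
time: 18.38
tool_pos: [181.9, 399.4, 198.7]
tcp_rot: [3.1, 0.146, 1.771]
contact_force: [0.4, 0.2, 0.1]
grip_width: 0.7
finger_force: 0.0
```

>>> {"name": "arm_command", "arguments": {
  "gripper": [0,0,0,0,0],
  "dp": [
    [0.78,-0.55,-0.24],
    [0.83,-0.49,-0.24],
    [0.86,-0.43,-0.24],
    [0.89,-0.36,-0.24],
    [0.92,-0.29,-0.24]
  ],
  "twist": [-0.9,-0.9,-0.9,-0.9,-0.9]
}}

```text
time: 19.0
tool_pos: [92.7, 484.4, 211.1]
tcp_rot: [-3.124, 0.151, 2.168]
contact_force: [0.1, -0.1, 0.7]
grip_width: 0.3
finger_force: 0.0
```

>>> {"name": "arm_command", "arguments": {
  "gripper": [0,0,0,0,0],
  "dp": [
    [0.94,-0.21,-0.24],
    [0.95,-0.14,-0.24],
    [0.96,-0.06,-0.24],
    [0.96,0.01,-0.24],
    [0.96,0.09,-0.24]
  ],
  "twist": [-0.9,-0.9,-0.9,-0.9,-0.9]
}}

```text
time: 19.62
tool_pos: [3.7, 569.8, 223.4]
tcp_rot: [-3.067, 0.133, 2.564]
contact_force: [-0.2, 0.2, -0.0]
grip_width: 0.5
finger_force: 0.0
```

```bash
python3 -c "
from h import *
st()
r,b,im,c=picrect(roi=(100,300,225,380)); print(r,b.tolist())
cv2.drawContours(im,[c],-1,(0,0,255),1); cv2.imwrite('pics/t2.png',cv2.resize(im[110:290,190:390],None,fx=3,fy=3))
"
```

```text
{'time': 19.625, 'joint_positions': [1.476, 0.51, 1.276, -0.083, 1.483, 0.5], 'tool_pos': [3.711, 569.752, 223.434], 'tcp_rot': [-3.067, 0.133, 2.564], 'contact_force': [-0.238, 0.16, -0.013], 'grip_width': 0.458, 'finger_force': 0.0}
[[-0.83, 0.553, 0.07], [0.541, 0.83, -0.135], [-0.133, -0.074, -0.988]]
((562.0220336914062, -39.16179656982422), (128.69638061523438, 157.26263427734375), 13.568989753723145) [[481.0, 22.200000762939453], [517.9000244140625, -130.6999969482422], [643.0, -100.5], [606.0999755859375, 52.400001525878906]]
```

View pics/t2.png

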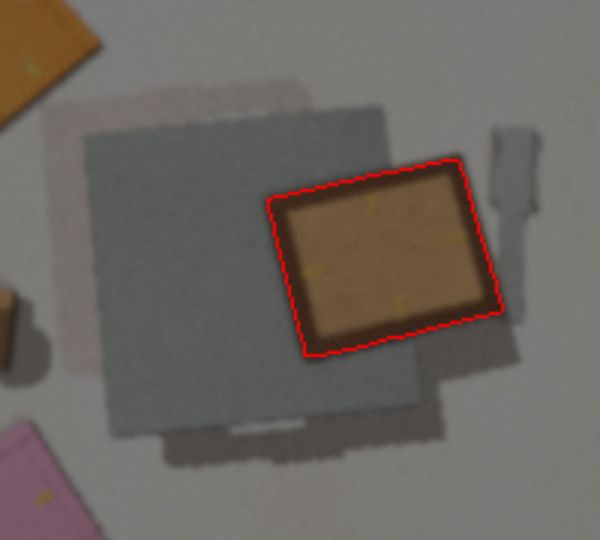

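The picture now hangs out over the -y edge. Its centre is (562,-39), yaw 0.237, with the edge midpoint at (581,-116). The lid edge is near y=-59, so the overhang is about 57 mm and the centre of mass is still 20 mm inside.

```bash
python3 -c "
from h import *
s=plan([-217,728,250],-9,n=10);print(s)"
```

```text
[[1.05, 0.03, -0.25], [1.05, 0.12, -0.25], [1.03, 0.2, -0.25], [1.01, 0.28, -0.25], [0.99, 0.36, -0.25]] tw -0.9
[[0.96, 0.43, -0.25], [0.92, 0.51, -0.25], [0.88, 0.58, -0.25], [0.83, 0.65, -0.25], [0.78, 0.71, -0.25]] tw -0.9
([-217, 728, 250], array([-2.99681832,  0.04005288, -2.93122994]))
```

>>> {"name": "arm_command", "arguments": {
  "gripper": [0,0,0,0,0],
  "dp": [
    [1,0.2,-0.2],
    [1,0.2,-0.2],
    [1,0.2,-0.2],
    [1,0.2,-0.2],
    [1,0.2,-0.2]
  ],
  "twist": [0,0,0,0,0]
}}

```text
time: 20.3
tool_pos: [-87.4, 661.6, 229.6]
tcp_rot: [-3.067, 0.133, 2.56]
contact_force: [0.5, 0.3, 0.3]
grip_width: 0.4
finger_force: 0.0
```

>>> {"name": "arm_command", "arguments": {
  "gripper": [0,0,0,0,0],
  "dp": [
    [1,0.2,-0.2],
    [1,0.2,-0.2],
    [1,0.2,-0.2],
    [1,0.2,-0.2],
    [1,0.2,-0.2]
  ],
  "twist": [0,0,0,0,0]
}}

```text
time: 20.92
tool_pos: [-178.8, 753.4, 236.3]
tcp_rot: [-3.068, 0.133, 2.56]
contact_force: [-0.3, 0.6, 0.5]
grip_width: 0.4
finger_force: 0.0
```

>>> {"name": "arm_command", "arguments": {
  "gripper": [0,0,0,0,0],
  "dp": [
    [1,1,-0.5],
    [1,1,-0.5],
    [1,1,-0.5],
    [1,1,-0.5],
    [1,1,-0.5]
  ],
  "twist": [0,0,0,0,0]
}}

```text
time: 21.55
tool_pos: [-183.3, 798.2, 227.0]
tcp_rot: [3.135, 0.049, 2.558]
contact_force: [0.4, 0.7, 0.6]
grip_width: 0.2
finger_force: 0.0
```

>>> {"name": "arm_command", "arguments": {
  "gripper": [0,0,0,0,0],
  "dp": [
    [1,1,-0.5],
    [1,1,-0.5],
    [1,1,-0.5],
    [1,1,-0.5],
    [1,1,-0.5]
  ],
  "twist": [0,0,0,0,0]
}}

```text
time: 22.18
tool_pos: [-188.0, 832.9, 234.6]
tcp_rot: [3.054, -0.036, 2.562]
contact_force: [-0.1, 0.2, -0.4]
grip_width: 0.8
finger_force: 0.0
```

>>> {"name": "arm_command", "arguments": {
  "gripper": [0,0,0,0,0],
  "dp": [
    [1,1,-0.5],
    [1,1,-0.5],
    [1,1,-0.5],
    [1,1,-0.5],
    [1,1,-0.5]
  ],
  "twist": [0,0,0,0,0]
}}

```text
time: 22.8
tool_pos: [-192.5, 861.8, 262.9]
tcp_rot: [2.968, -0.123, 2.574]
contact_force: [0.8, -0.1, 0.4]
grip_width: 0.3
finger_force: 0.0
```

```bash
python3 -c "
from h import *
st()"
```

```text
{'time': 22.8, 'joint_positions': [1.711, 1.095, 0.037, -0.021, 1.798, 0.712], 'tool_pos': [-192.503, 861.773, 262.914], 'tcp_rot': [2.968, -0.123, 2.574], 'contact_force': [0.773, -0.133, 0.438], 'grip_width': 0.251, 'finger_force': 0.0}
[[-0.837, 0.548, -0.009], [0.534, 0.819, 0.211], [0.123, 0.171, -0.977]]
```

>>> {"name": "arm_command", "arguments": {
  "gripper": [0,0,0,0,0],
  "dp": [
    [1,1,-0.4],
    [1,1,-0.4],
    [1,1,-0.4],
    [1,1,-0.4],
    [1,1,-0.4]
  ],
  "twist": [0,0,0,0,0]
}}

```text
time: 23.42
tool_pos: [-197.0, 887.9, 296.6]
tcp_rot: [2.881, -0.208, 2.592]
contact_force: [-0.6, -0.1, -0.2]
grip_width: 0.4
finger_force: 0.0
```

>>> {"name": "arm_command", "arguments": {
  "gripper": [0,0,0,0,0],
  "dp": [
    [1,1,-0.4],
    [1,1,-0.4],
    [1,1,-0.4],
    [1,1,-0.4],
    [1,1,-0.4]
  ],
  "twist": [0,0,0,0,0]
}}

```text
time: 24.05
tool_pos: [-200.7, 906.0, 345.2]
tcp_rot: [2.79, -0.289, 2.619]
contact_force: [-0.1, -0.0, 0.6]
grip_width: 0.2
finger_force: 0.0
```

>>> {"name": "arm_command", "arguments": {
  "gripper": [0,0,0,0,0],
  "dp": [
    [1,1,-0.4],
    [1,1,-0.4],
    [1,1,-0.4],
    [1,1,-0.4],
    [1,1,-0.4]
  ],
  "twist": [0,0,0,0,0]
}}

```text
time: 24.68
tool_pos: [-203.2, 915.3, 405.4]
tcp_rot: [2.697, -0.367, 2.653]
contact_force: [-0.7, 0.2, -1.1]
grip_width: 0.3
finger_force: 0.0
```

>>> {"name": "arm_command", "arguments": {
  "gripper": [0,0,0,0,0],
  "dp": [
    [1,1,-0.3],
    [1,1,-0.3],
    [1,1,-0.3],
    [1,1,-0.3],
    [1,1,-0.3]
  ],
  "twist": [0,0,0,0,0]
}}

```text
time: 25.3
tool_pos: [-205.3, 921.3, 464.7]
tcp_rot: [2.599, -0.44, 2.696]
contact_force: [0.0, -0.6, 0.1]
grip_width: 0.2
finger_force: 0.0
```

>>> {"name": "arm_command", "arguments": {
  "gripper": [0,0,0,0,0],
  "dp": [
    [1,1,-0.2],
    [1,1,-0.2],
    [1,1,-0.2],
    [1,1,-0.2],
    [1,1,-0.2]
  ],
  "twist": [0,0,0,0,0]
}}

```text
time: 25.92
tool_pos: [-206.7, 924.2, 523.2]
tcp_rot: [2.495, -0.507, 2.747]
contact_force: [-0.7, -0.2, 0.3]
grip_width: 0.5
finger_force: 0.0
```

```bash
python3 -c "
from h import *
st()"
```

```text
{'time': 25.925, 'joint_positions': [1.698, 0.872, 0.037, 0.036, 1.435, 0.705], 'tool_pos': [-206.744, 924.216, 523.231], 'tcp_rot': [2.495, -0.507, 2.747], 'contact_force': [-0.719, -0.207, 0.259], 'grip_width': 0.464, 'finger_force': 0.0}
[[-0.807, 0.577, -0.126], [0.336, 0.625, 0.705], [0.485, 0.527, -0.698]]
```

>>> {"name": "arm_command", "arguments": {
  "gripper": [0,0,0,0,0],
  "dp": [
    [1,1,-0.2],
    [1,1,-0.2],
    [1,1,-0.2],
    [1,1,-0.2],
    [1,1,-0.2]
  ],
  "twist": [0,0,0,0,0]
}}

```text
time: 26.55
tool_pos: [-206.5, 916.8, 589.5]
tcp_rot: [2.387, -0.567, 2.806]
contact_force: [0.5, -0.5, 0.1]
grip_width: 0.2
finger_force: 0.0
```

>>> {"name": "arm_command", "arguments": {
  "gripper": [0,0,0,0,0],
  "dp": [
    [1,1,-0.1],
    [1,1,-0.1],
    [1,1,-0.1],
    [1,1,-0.1],
    [1,1,-0.1]
  ],
  "twist": [0,0,0,0,0]
}}

```text
time: 27.18
tool_pos: [-205.7, 906.9, 652.7]
tcp_rot: [2.271, -0.621, 2.874]
contact_force: [0.5, -0.2, -0.4]
grip_width: 0.6
finger_force: 0.0
```

>>> {"name": "arm_command", "arguments": {
  "gripper": [0,0,0,0,0],
  "dp": [
    [1,1,0],
    [1,1,0],
    [1,1,0],
    [1,1,0],
    [1,1,0]
  ],
  "twist": [0,0,0,0,0]
}}

```text
time: 27.8
tool_pos: [-204.4, 894.5, 713.5]
tcp_rot: [2.148, -0.667, 2.952]
contact_force: [-0.2, 0.2, -0.8]
grip_width: 0.4
finger_force: 0.0
```

>>> {"name": "arm_command", "arguments": {
  "gripper": [0,0,0,0,0],
  "dp": [
    [1,1,0],
    [1,1,0],
    [1,1,0],
    [1,1,0],
    [1,1,0]
  ],
  "twist": [0,0,0,0,0]
}}

```text
time: 28.42
tool_pos: [-201.1, 871.2, 779.0]
tcp_rot: [2.02, -0.703, 3.036]
contact_force: [0.3, -1.0, 0.3]
grip_width: 0.3
finger_force: 0.0
```

>>> {"name": "arm_command", "arguments": {
  "gripper": [0,0,0,0,0],
  "dp": [
    [1,1,0],
    [1,1,0],
    [1,1,0],
    [1,1,0],
    [1,1,0]
  ],
  "twist": [0,0,0,0,0]
}}

```text
time: 29.05
tool_pos: [-195.7, 837.8, 846.3]
tcp_rot: [1.89, -0.731, 3.125]
contact_force: [0.2, 0.5, -0.4]
grip_width: 0.6
finger_force: 0.0
```

```bash
python3 -c "
from h import *
st()"
```

```text
{'time': 29.05, 'joint_positions': [1.678, 0.596, 0.037, 0.099, 1.177, 0.697], 'tool_pos': [-195.722, 837.777, 846.297], 'tcp_rot': [1.89, -0.731, 3.125], 'contact_force': [0.179, 0.525, -0.387], 'grip_width': 0.597, 'finger_force': 0.0}
[[-0.745, 0.639, -0.194], [0.012, 0.303, 0.953], [0.667, 0.707, -0.234]]
```

>>> {"name": "arm_command", "arguments": {
  "gripper": [0,0,0,0,0],
  "dp": [
    [1,1,0],
    [1,1,0],
    [1,1,0],
    [1,1,0],
    [1,1,0]
  ],
  "twist": [0,0,0,0,0]
}}

```text
time: 29.68
tool_pos: [-188.4, 795.0, 913.6]
tcp_rot: [1.757, -0.748, -3.066]
contact_force: [0.0, -0.2, -0.2]
grip_width: -0.1
finger_force: 0.0
```

>>> {"name": "arm_command", "arguments": {
  "gripper": [0,0,0,0,0],
  "dp": [
    [1,1,0],
    [1,1,0],
    [1,1,0],
    [1,1,0],
    [0.6,0.6,0]
  ],
  "twist": [0,0,0,0,0]
}}

```text
time: 30.3
tool_pos: [-180.0, 747.1, 974.8]
tcp_rot: [1.633, -0.756, -2.978]
contact_force: [-0.3, 0.1, -0.4]
grip_width: 0.6
finger_force: 0.0
```

```bash
python3 -c "
from h import *
st()"
```

```text
{'time': 30.3, 'joint_positions': [1.658, 0.457, 0.037, 0.131, 1.126, 0.695], 'tool_pos': [-180.033, 747.089, 974.841], 'tcp_rot': [1.633, -0.756, -2.978], 'contact_force': [-0.312, 0.103, -0.407], 'grip_width': 0.641, 'finger_force': 0.0}
[[-0.718, 0.666, -0.204], [-0.118, 0.173, 0.978], [0.686, 0.726, -0.045]]
```

The tool is horizontal: z axis (-0.20, 0.98, -0.05), azimuth 102° against the picture axis at 103.6°. Before the return path I'll fit a quick kinematic model from the recorded joints and poses, to check joint ranges at the grasp and through the flip.

```bash
cat > fk.py <<'E'
from h import *
from scipy.optimize import least_squares
D=[([-1.335,.343,1.525,0,1.275,-.146],[195.5,-486.8,226.05],[-3.14,0,.382]),
([-1.244,1.152,.036,.004,1.907,-.009],[345.7,-776.9,209.8],[3.095,-.004,.338]),
([-1.27,.744,.821,.024,1.362,-.04],[314.36,-730.3,240.5],[2.926,-.016,.34]),
([.184,.36,1.496,-.153,1.244,3.104],[529,129.6,230.7],[-3.109,-.148,-1.305]),
([.256,.442,1.611,-.17,1.06,1.708],[516.8,165.9,148.6],[2.995,-.042,.204]),
([.048,.425,1.643,-.163,1.02,1.5],[536.9,58.4,147.6],[2.996,-.037,.203]),
([1.476,.51,1.276,-.083,1.483,.5],[3.7,569.75,223.4],[-3.067,.133,2.564]),
([1.711,1.095,.037,-.021,1.798,.712],[-192.5,861.8,262.9],[2.968,-.123,2.574]),
([1.698,.872,.037,.036,1.435,.705],[-206.7,924.2,523.2],[2.495,-.507,2.747]),
([1.678,.596,.037,.099,1.177,.697],[-195.7,837.8,846.3],[1.89,-.731,3.125]),
([1.658,.457,.037,.131,1.126,.695],[-180.,747.1,974.8],[1.633,-.756,-2.978])]
rz=lambda a:R.from_euler('z',a); ry=lambda a:R.from_euler('y',a)
def fk(q,p):
    h,r0,yl,a,e,b,w,L,c6=p[:9]
    A=rz(q[0]); x=A.apply([r0,yl,h]); A=A*ry(q[1]); x=x+A.apply([e,0,a]); A=A*ry(q[2]); x=x+A.apply([w,0,b])
    A=A*rz(q[3])*ry(q[4])*rz(q[5]*p[9]+c6); return x+A.apply([0,0,L]),A
def res(p):
    o=[]
    for q,x,r in D:
        X,A=fk(q,p); o+=list(X-x); o+=list(200*(A.inv()*R.from_euler('xyz',r)).as_rotvec())
    return np.array(o)
P=min((least_squares(lambda v:res(list(v)+[s]),[170,0,77,450,0,390,0,250,c]) for s in(1,-1) for c in(0,3.14)),key=lambda s:s.cost)
S=[s for s in (1,-1) if np.allclose(2*P.cost,np.sum(res(list(P.x)+[s])**2))][0]
P=list(P.x)+[S]
lo=np.array([-2.53,-.77,.04,-1,.28,-3.11]);hi=np.array([2.53,2.02,2.7,4.14,2.66,3.11])
def ik(q0,x,A):
    f=lambda q:(lambda X,B:np.r_[X-x,200*(B.inv()*A).as_rotvec()])(*fk(q,P))
    s=least_squares(f,np.clip(q0,lo+1e-3,hi-1e-3),bounds=(lo,hi)); return s.x,np.abs(s.fun).max()
E
python3 - <<'E'
from fk import *
print(np.round(P,3),"maxres",np.abs(res(P)).max())
o=get_obs();q=np.array(o["joint_positions"]);A=R.from_euler('xyz',o["tcp_rot"]);x=np.array(o["tool_pos"])
zt=A.as_matrix()[:,2]
def go(q,x,xt,tw,n,A):
    for i in range(n):
        x=x+(xt-x)/(n-i); A=A*rz(np.deg2rad(5*tw/n)); q,e=ik(q,x,A)
        if i%8==7 or i==n-1: print(np.round(x),np.round(q,2),"err",round(e,1))
    return q,x,A
for tw in(-9,9):
    print("twist",tw); q1,x1,A1=go(q,x,np.array([560,100,600.]),tw,24,A)
    q1,x1,A1=go(q1,x1,np.array([600,-210,300.]),0,16,A1)
    q1,x1,A1=go(q1,x1,np.array([590,-165,126.]),0,8,A1)
    print(A1.as_matrix().round(2).tolist())
    for s in(36,-36): print("flip",s); go(q1,x1,x1+[0,0,150],s,16,A1)
E
```

```text
[ 2.22874e+02 -1.71000e-01  7.65040e+01  5.06243e+02 -5.70000e-02
  3.79773e+02  4.65380e+01  3.18115e+02  1.57100e+00  1.00000e+00] maxres 0.6138535445055595
twist -9
[ 67. 531. 850.] [ 0.73 -0.22  1.27  1.25  1.15 -0.48] err 0.0
[313. 316. 725.] [-0.19 -0.02  1.44  1.58  1.97 -1.19] err 0.0
[560. 100. 600.] [-0.44  0.57  0.96  1.54  2.22 -1.59] err 0.0
[580. -55. 450.] [-0.62  0.82  0.91  1.34  2.37 -1.87] err 0.0
[ 600. -210.  300.] [-0.76  1.19  0.5   1.32  2.51 -1.88] err 0.0
[ 590. -165.  126.] [-0.72  1.31  0.73  0.98  2.34 -2.34] err 0.0
[[-0.98, -0.04, -0.2], [-0.21, 0.04, 0.98], [-0.03, 1.0, -0.05]]
flip 36
[ 590. -165.  201.] [-0.72  1.21  0.76  1.04  2.38 -0.67] err 0.0
[ 590. -165.  276.] [-0.72  1.12  0.74  1.14  2.43  1.03] err 0.0
flip -36
[ 590. -165.  201.] [-0.66  1.52  0.04  1.58  2.62 -3.11] err 37.8
[ 590. -165.  276.] [-0.56  1.55  0.04  2.75  2.66 -3.11] err 140.5
twist 9
[ 67. 531. 850.] [ 0.73 -0.22  1.27  1.25  1.15  0.05] err 0.0
[313. 316. 725.] [-0.19 -0.02  1.44  1.58  1.97 -0.15] err 0.0
[560. 100. 600.] [-0.44  0.57  0.96  1.54  2.22 -0.02] err 0.0
[580. -55. 450.] [-0.62  0.82  0.91  1.34  2.37 -0.3 ] err 0.0
[ 600. -210.  300.] [-0.76  1.19  0.5   1.32  2.51 -0.31] err 0.0
[ 590. -165.  126.] [-0.72  1.31  0.73  0.98  2.34 -0.77] err 0.0
[[-0.04, 0.98, -0.2], [0.04, 0.21, 0.98], [1.0, 0.03, -0.05]]
flip 36
[ 590. -165.  201.] [-0.72  1.21  0.76  1.04  2.38  0.9 ] err 0.0
[ 590. -165.  276.] [-0.72  1.12  0.74  1.14  2.43  2.6 ] err 0.0
flip -36
[ 590. -165.  201.] [-0.72  1.21  0.76  1.04  2.38 -2.24] err 0.0
[ 590. -165.  276.] [-0.67  1.36  0.2   1.56  2.61 -3.11] err 32.9
```

>>> {"name": "arm_command", "arguments": {
  "gripper": [60,60,60,60,60],
  "dp": [
    [1,1,0],
    [0.8,0.8,0],
    [0,0,0],
    [0,0,0],
    [0,0,0]
  ],
  "twist": [-0.6,-0.6,-0.6,-0.6,-0.6]
}}

```text
time: 30.92
tool_pos: [-177.9, 727.9, 996.0]
tcp_rot: [1.586, -0.494, -2.942]
contact_force: [-0.5, 0.1, 0.0]
grip_width: 45.8
finger_force: 0.0
```

```bash
python3 - <<'E'
from fk import *
st()
o=get_obs();q=np.array(o["joint_positions"]);A=R.from_euler('xyz',o["tcp_rot"]);x=np.array(o["tool_pos"])
print("roll err deg",np.rad2deg(np.arcsin(A.as_matrix()[2,0])))
T=np.array([592,-178,200.]); tw=-6
s=plan(T,tw,n=40)
qp=q
for i in range(40):
    x=x+(T-x)/(40-i);A=A*rz(np.deg2rad(5*tw/40));q,e=ik(q,x,A); v=np.abs(q-qp).max()/.125; qp=q
    if i%5==4: print(x.round(),q.round(2),round(e,1),round(v,2))
print(A.as_matrix().round(3).tolist())
E
```

```text
{'time': 30.925, 'joint_positions': [1.657, 0.431, 0.037, 0.135, 1.119, 0.433], 'tool_pos': [-177.897, 727.888, 996.003], 'tcp_rot': [1.586, -0.494, -2.942], 'contact_force': [-0.488, 0.129, 0.016], 'grip_width': 45.842, 'finger_force': 0.0}
[[-0.863, 0.461, -0.206], [-0.175, 0.109, 0.979], [0.474, 0.88, -0.014]]
roll err deg 28.288364841165183
[[-0.88, -0.44, -1.03], [-0.88, -0.46, -1.03], [-0.87, -0.47, -1.03], [-0.87, -0.48, -1.03], [-0.86, -0.49, -1.03]] tw -0.15
[[-0.85, -0.5, -1.03], [-0.85, -0.51, -1.03], [-0.84, -0.52, -1.03], [-0.83, -0.53, -1.03], [-0.82, -0.55, -1.03]] tw -0.15
[[-0.82, -0.56, -1.03], [-0.81, -0.57, -1.03], [-0.8, -0.58, -1.03], [-0.8, -0.59, -1.03], [-0.79, -0.6, -1.03]] tw -0.15
[[-0.78, -0.61, -1.03], [-0.77, -0.62, -1.03], [-0.76, -0.63, -1.03], [-0.76, -0.64, -1.03], [-0.75, -0.65, -1.03]] tw -0.15
[[-0.74, -0.66, -1.03], [-0.73, -0.67, -1.03], [-0.72, -0.68, -1.03], [-0.71, -0.69, -1.03], [-0.7, -0.7, -1.03]] tw -0.15
[[-0.69, -0.7, -1.03], [-0.68, -0.71, -1.03], [-0.67, -0.72, -1.03], [-0.67, -0.73, -1.03], [-0.66, -0.74, -1.03]] tw -0.15
[[-0.65, -0.75, -1.03], [-0.64, -0.76, -1.03], [-0.63, -0.77, -1.03], [-0.62, -0.77, -1.03], [-0.61, -0.78, -1.03]] tw -0.15
[[-0.6, -0.79, -1.03], [-0.59, -0.8, -1.03], [-0.57, -0.8, -1.03], [-0.56, -0.81, -1.03], [-0.55, -0.82, -1.03]] tw -0.15
[-82. 615. 897.] [ 1.37 -0.09  1.07  0.65  0.72 -0.1 ] 0.0 1.07
[ 15. 501. 797.] [ 0.79 -0.36  1.53  1.31  1.04 -0.73] 0.0 1.18
[111. 388. 698.] [ 0.   -0.42  1.82  1.59  1.78 -1.11] 0.0 1.11
[207. 275. 598.] [-0.41 -0.2   1.96  1.42  2.18 -1.58] 0.0 0.86
[303. 162. 499.] [-0.58  0.15  1.91  1.12  2.24 -2.06] 0.0 0.64
[400.  48. 399.] [-0.66  0.51  1.68  0.96  2.22 -2.32] 0.0 0.56
[496. -65. 300.] [-0.7   0.86  1.31  0.93  2.28 -2.38] 0.0 0.71
[ 592. -178.  200.] [-0.73  1.24  0.7   1.09  2.41 -2.2 ] 0.0 1.24
[[-0.978, -0.032, -0.206], [-0.206, 0.007, 0.979], [-0.03, 0.999, -0.014]]
```

>>> {"name": "arm_command", "arguments": {
  "gripper": [60,60,60,60,60],
  "dp": [
    [-0.88,-0.44,-1],
    [-0.88,-0.46,-1],
    [-0.87,-0.47,-1],
    [-0.87,-0.48,-1],
    [-0.86,-0.49,-1]
  ],
  "twist": [-0.15,-0.15,-0.15,-0.15,-0.15]
}}

```text
time: 31.55
tool_pos: [-88.4, 625.7, 904.2]
tcp_rot: [1.585, -0.431, -2.939]
contact_force: [0.6, -0.1, -0.1]
grip_width: 60.1
finger_force: 0.0
```

>>> {"name": "arm_command", "arguments": {
  "gripper": [60,60,60,60,60],
  "dp": [
    [-0.85,-0.5,-1],
    [-0.85,-0.51,-1],
    [-0.84,-0.52,-1],
    [-0.83,-0.53,-1],
    [-0.82,-0.55,-1]
  ],
  "twist": [-0.15,-0.15,-0.15,-0.15,-0.15]
}}

```text
time: 32.17
tool_pos: [6.5, 517.0, 804.7]
tcp_rot: [1.585, -0.365, -2.937]
contact_force: [0.4, -0.4, -0.4]
grip_width: 60.0
finger_force: 0.0
```

>>> {"name": "arm_command", "arguments": {
  "gripper": [60,60,60,60,60],
  "dp": [
    [-0.82,-0.56,-1],
    [-0.81,-0.57,-1],
    [-0.8,-0.58,-1],
    [-0.8,-0.59,-1],
    [-0.79,-0.6,-1]
  ],
  "twist": [-0.15,-0.15,-0.15,-0.15,-0.15]
}}

```text
time: 32.8
tool_pos: [101.9, 408.2, 704.5]
tcp_rot: [1.585, -0.3, -2.937]
contact_force: [0.9, 0.5, -1.2]
grip_width: 60.1
finger_force: 0.0
```

>>> {"name": "arm_command", "arguments": {
  "gripper": [60,60,60,60,60],
  "dp": [
    [-0.78,-0.61,-1],
    [-0.77,-0.62,-1],
    [-0.76,-0.63,-1],
    [-0.76,-0.64,-1],
    [-0.75,-0.65,-1]
  ],
  "twist": [-0.15,-0.15,-0.15,-0.15,-0.15]
}}

```text
time: 33.42
tool_pos: [197.5, 299.4, 604.5]
tcp_rot: [1.585, -0.235, -2.937]
contact_force: [0.3, 0.0, -0.0]
grip_width: 59.9
finger_force: 0.0
```

>>> {"name": "arm_command", "arguments": {
  "gripper": [60,60,60,60,60],
  "dp": [
    [-0.74,-0.66,-1],
    [-0.73,-0.67,-1],
    [-0.72,-0.68,-1],
    [-0.71,-0.69,-1],
    [-0.7,-0.7,-1]
  ],
  "twist": [-0.15,-0.15,-0.15,-0.15,-0.15]
}}

```text
time: 34.05
tool_pos: [292.8, 190.4, 504.2]
tcp_rot: [1.585, -0.169, -2.935]
contact_force: [0.2, -0.1, 0.6]
grip_width: 59.8
finger_force: 0.0
```

```bash
python3 - <<'E'
from h import *
st(); print(plan([592,-178,200.],-2.2,n=20))
E
```

```text
{'time': 34.05, 'joint_positions': [-0.528, 0.111, 1.943, 1.158, 2.2, -2.025], 'tool_pos': [292.754, 190.424, 504.204], 'tcp_rot': [1.585, -0.169, -2.935], 'contact_force': [0.209, -0.092, 0.605], 'grip_width': 59.838, 'finger_force': 0.0}
[[-0.965, 0.162, -0.207], [-0.202, 0.048, 0.978], [0.169, 0.986, -0.014]]
[[-0.53, -0.54, -0.84], [-0.53, -0.54, -0.84], [-0.52, -0.55, -0.84], [-0.52, -0.55, -0.84], [-0.51, -0.56, -0.84]] tw -0.11
[[-0.5, -0.56, -0.84], [-0.5, -0.57, -0.84], [-0.49, -0.57, -0.84], [-0.49, -0.58, -0.84], [-0.48, -0.58, -0.84]] tw -0.11
[[-0.48, -0.59, -0.84], [-0.47, -0.59, -0.84], [-0.47, -0.6, -0.84], [-0.46, -0.6, -0.84], [-0.45, -0.6, -0.84]] tw -0.11
[[-0.45, -0.61, -0.84], [-0.44, -0.61, -0.84], [-0.44, -0.62, -0.84], [-0.43, -0.62, -0.84], [-0.42, -0.63, -0.84]] tw -0.11
([592, -178, 200.0], array([ 1.58480798,  0.02249037, -2.93257557]))
```

>>> {"name": "arm_command", "arguments": {
  "gripper": [60,60,60,60,60],
  "dp": [
    [-0.53,-0.54,-0.84],
    [-0.53,-0.54,-0.84],
    [-0.52,-0.55,-0.84],
    [-0.52,-0.55,-0.84],
    [-0.51,-0.56,-0.84]
  ],
  "twist": [-0.1,-0.1,-0.1,-0.1,-0.1]
}}

```text
time: 34.67
tool_pos: [367.7, 98.0, 428.1]
tcp_rot: [1.585, -0.126, -2.934]
contact_force: [0.3, -0.8, -0.0]
grip_width: 59.7
finger_force: 0.0
```

>>> {"name": "arm_command", "arguments": {
  "gripper": [60,60,60,60,60],
  "dp": [
    [-0.5,-0.56,-0.84],
    [-0.5,-0.57,-0.84],
    [-0.49,-0.57,-0.84],
    [-0.49,-0.58,-0.84],
    [-0.48,-0.58,-0.84]
  ],
  "twist": [-0.1,-0.1,-0.1,-0.1,-0.1]
}}

```text
time: 35.3
tool_pos: [441.9, 5.4, 351.7]
tcp_rot: [1.585, -0.083, -2.934]
contact_force: [-0.7, -0.5, -1.4]
grip_width: 59.8
finger_force: 0.0
```

>>> {"name": "arm_command", "arguments": {
  "gripper": [60,60,60,60,60],
  "dp": [
    [-0.48,-0.59,-0.84],
    [-0.47,-0.59,-0.84],
    [-0.47,-0.6,-0.84],
    [-0.46,-0.6,-0.84],
    [-0.45,-0.6,-0.84]
  ],
  "twist": [-0.1,-0.1,-0.1,-0.1,-0.1]
}}

```text
time: 35.92
tool_pos: [516.0, -87.3, 274.9]
tcp_rot: [1.585, -0.039, -2.933]
contact_force: [0.7, -0.1, -0.4]
grip_width: 59.9
finger_force: 0.0
```

>>> {"name": "arm_command", "arguments": {
  "gripper": [60,60,60,60,60],
  "dp": [
    [-0.45,-0.61,-0.84],
    [-0.44,-0.61,-0.84],
    [-0.44,-0.62,-0.84],
    [-0.43,-0.62,-0.84],
    [-0.42,-0.63,-0.84]
  ],
  "twist": [-0.1,-0.1,-0.1,-0.1,-0.1]
}}

```text
time: 36.55
tool_pos: [589.7, -179.9, 197.9]
tcp_rot: [1.584, 0.004, -2.933]
contact_force: [0.5, -0.2, 0.4]
grip_width: 59.7
finger_force: 0.0
```

```bash
python3 - <<'E'
from h import *
st(); s=plan([592,-172,126.],0.3,n=5); s=plan([570.5,-69.5,126.],0,n=5,start=s)
E
```

```text
{'time': 36.55, 'joint_positions': [-0.736, 1.245, 0.702, 1.084, 2.417, -2.181], 'tool_pos': [589.693, -179.929, 197.944], 'tcp_rot': [1.584, 0.004, -2.933], 'contact_force': [0.543, -0.153, 0.352], 'grip_width': 59.729, 'finger_force': 0.0}
[[-0.978, -0.007, -0.207], [-0.207, 0.012, 0.978], [-0.004, 1.0, -0.014]]
[[-0.03, -0.57, 0.07], [-0.03, -0.57, 0.07], [-0.03, -0.57, 0.07], [-0.04, -0.57, 0.07], [-0.04, -0.57, 0.07]] tw 0.06
[[0.0, 0.01, 0.84], [0.0, 0.01, 0.84], [0.0, 0.01, 0.84], [0.0, 0.01, 0.84], [0.0, 0.01, 0.84]] tw 0.0
```

>>> {"name": "arm_command", "arguments": {
  "gripper": [60,60,60,60,60],
  "dp": [
    [-0.03,-0.57,0.07],
    [-0.03,-0.57,0.07],
    [-0.03,-0.57,0.07],
    [-0.03,-0.57,0.07],
    [-0.03,-0.57,0.07]
  ],
  "twist": [0,0,0,0,0]
}}

```text
time: 37.17
tool_pos: [591.6, -170.7, 126.8]
tcp_rot: [1.585, 0.005, -2.932]
contact_force: [-0.1, 0.1, -0.8]
grip_width: 59.9
finger_force: 0.0
```

>>> {"name": "arm_command", "arguments": {
  "gripper": [60,60,60,60,60],
  "dp": [
    [0,0,0.7],
    [0,0,0.7],
    [0,0,0.6],
    [0,0,0.5],
    [0,0,0.3]
  ],
  "twist": [0,0,0,0,0]
}}

```text
time: 37.8
tool_pos: [576.9, -101.9, 126.3]
tcp_rot: [1.584, 0.004, -2.932]
contact_force: [0.2, 0.3, -0.6]
grip_width: 60.1
finger_force: 0.0
```

```bash
python3 - <<'E'
from h import *
st(); im=capture("scene")[:,:,::-1]; cv2.imwrite("pics/s3.png",cv2.resize(im[120:330,130:370],None,fx=3,fy=3))
plan([570.5,-69.5,126.],0,n=5)
E
```

```text
{'time': 37.8, 'joint_positions': [-0.671, 1.237, 0.953, 0.947, 2.24, -2.424], 'tool_pos': [576.93, -101.854, 126.296], 'tcp_rot': [1.584, 0.004, -2.932], 'contact_force': [0.168, 0.264, -0.584], 'grip_width': 60.135, 'finger_force': 0.0}
[[-0.978, -0.007, -0.208], [-0.208, 0.012, 0.978], [-0.004, 1.0, -0.014]]
[[0.0, 0.0, 0.26], [0.0, 0.0, 0.26], [0.0, 0.0, 0.26], [0.0, 0.0, 0.26], [0.0, 0.0, 0.26]] tw 0.0
```

View pics/s3.png

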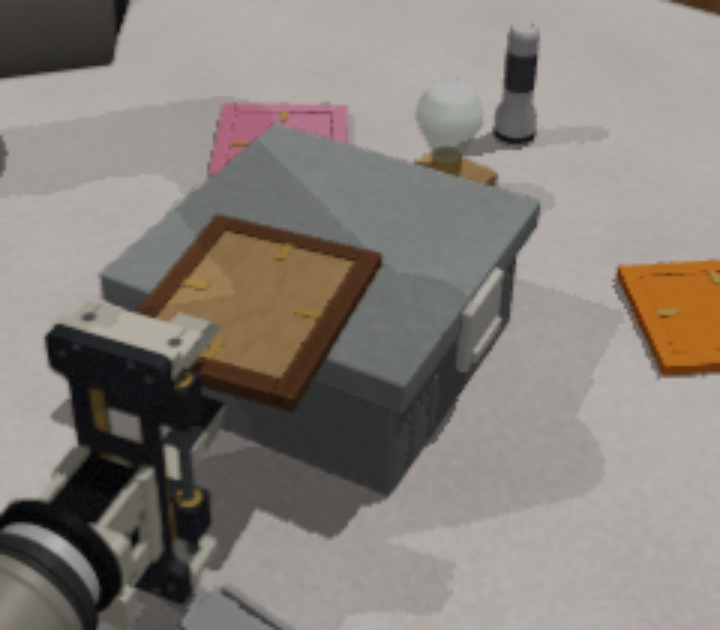

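The upper finger is above the overhanging edge at (190,335) in the crop and the lower finger is beneath it, in line with the picture. The gripper is clear of the box and the shoehorn. Now I'll insert and close.

>>> {"name": "arm_command", "arguments": {
  "gripper": [60,60,60,60,60],
  "dp": [
    [0,0,0.3],
    [0,0,0.3],
    [0,0,0.3],
    [0,0,0.25],
    [0,0,0.1]
  ],
  "twist": [0,0,0,0,0]
}}

```text
time: 38.48
tool_pos: [570.5, -71.5, 126.1]
tcp_rot: [1.584, 0.004, -2.932]
contact_force: [-0.2, 0.5, 0.4]
grip_width: 60.0
finger_force: 0.0
```

>>> {"name": "arm_command", "arguments": {
  "gripper": [40,30,20,16,10],
  "dp": [
    [0,0,0],
    [0,0,0],
    [0,0,0],
    [0,0,0],
    [0,0,0]
  ],
  "twist": [0,0,0,0,0]
}}

```text
time: 39.1
tool_pos: [570.5, -72.0, 126.0]
tcp_rot: [1.584, 0.005, -2.932]
contact_force: [-0.6, -0.2, -0.1]
grip_width: 14.5
finger_force: 0.0
```

>>> {"name": "arm_command", "arguments": {
  "gripper": [5,5,5,5,5],
  "dp": [
    [0,0,0],
    [0,0,0],
    [0,0.2,0],
    [0,0.2,0],
    [0,0.2,0]
  ],
  "twist": [0,0,0,0,0]
}}

```text
time: 39.72
tool_pos: [570.5, -71.7, 141.0]
tcp_rot: [1.585, 0.004, -2.932]
contact_force: [0.4, 1.0, -2.3]
grip_width: 11.7
finger_force: 30.0
```

```bash
python3 - <<'E'
from fk import *
st()
o=get_obs();q=np.array(o["joint_positions"]);A=R.from_euler('xyz',o["tcp_rot"]);x=np.array(o["tool_pos"])
T=x+np.array([0,-20,130.])
for i in range(10): q,e=ik(q,x+(T-x)*(i+1)/10,A)
print(q.round(2),e)
for i in range(40):
    A=A*rz(np.deg2rad(4.5)); q,e=ik(q,T,A)
    if i%8==7: print(q.round(2),round(e,1))
E
```

```text
{'time': 39.725, 'joint_positions': [-0.644, 1.18, 1.053, 0.945, 2.196, -2.452], 'tool_pos': [570.469, -71.715, 141.047], 'tcp_rot': [1.585, 0.004, -2.932], 'contact_force': [0.365, 0.994, -2.275], 'grip_width': 11.679, 'finger_force': 29.991}
[[-0.978, -0.007, -0.208], [-0.208, 0.013, 0.978], [-0.004, 1.0, -0.014]]
[-0.67  1.02  1.02  1.06  2.32 -2.25] 1.4210854715202004e-13
[-0.67  1.02  1.02  1.06  2.32 -1.62] 0.0
[-0.67  1.02  1.02  1.06  2.32 -0.99] 0.0
[-0.67  1.02  1.02  1.06  2.32 -0.37] 0.0
[-0.67  1.02  1.02  1.06  2.32  0.26] 0.0
[-0.67  1.02  1.02  1.06  2.32  0.89] 0.0
```

The grip holds: 11.7 mm opening, 30 N, and the weight is carried. Next I'll lift clear and turn it over.

>>> {"name": "arm_command", "arguments": {
  "gripper": [5,5,5,5,5],
  "dp": [
    [0,0.4,0],
    [0,0.8,0],
    [0,0.9,0],
    [0,0.8,0],
    [0,0.5,0]
  ],
  "twist": [0,0,0,0,0]
}}

```text
time: 40.35
tool_pos: [569.8, -70.7, 228.0]
tcp_rot: [1.586, 0.006, -2.932]
contact_force: [0.9, 1.5, -2.4]
grip_width: 12.1
finger_force: 30.0
```

>>> {"name": "arm_command", "arguments": {
  "gripper": [5,5,5,5,5],
  "dp": [
    [0,0,0],
    [0,0,0],
    [0,0,0],
    [0,0,0],
    [0,0,0]
  ],
  "twist": [0.5,0.8,1,1,1]
}}

```text
time: 40.98
tool_pos: [569.8, -70.6, 226.3]
tcp_rot: [1.585, -0.374, -2.937]
contact_force: [-0.2, -0.9, -1.6]
grip_width: 11.5
finger_force: 30.0
```

>>> {"name": "arm_command", "arguments": {
  "gripper": [5,5,5,5,5],
  "dp": [
    [0,0,0],
    [0,0,0],
    [0,0,0],
    [0,0,0],
    [0,0,0]
  ],
  "twist": [1,1,1,1,1]
}}

```text
time: 41.6
tool_pos: [569.7, -70.7, 226.3]
tcp_rot: [1.59, -0.81, -2.946]
contact_force: [0.1, 0.2, -2.2]
grip_width: 11.9
finger_force: 30.0
```

>>> {"name": "arm_command", "arguments": {
  "gripper": [5,5,5,5,5],
  "dp": [
    [0,0,0],
    [0,0,0],
    [0,0,0],
    [0,0,0],
    [0,0,0]
  ],
  "twist": [1,1,1,1,1]
}}

```text
time: 42.22
tool_pos: [569.8, -70.7, 226.3]
tcp_rot: [1.613, -1.246, -2.972]
contact_force: [0.1, 0.3, -2.0]
grip_width: 11.6
finger_force: 30.0
```

>>> {"name": "arm_command", "arguments": {
  "gripper": [5,5,5,5,5],
  "dp": [
    [0,0,0],
    [0,0,0],
    [0,0,0],
    [0,0,0],
    [0,0,0]
  ],
  "twist": [1,1,1,1,1]
}}

```text
time: 42.85
tool_pos: [569.8, -70.7, 226.3]
tcp_rot: [-1.69, -1.458, 0.328]
contact_force: [-0.4, 0.6, -2.6]
grip_width: 12.2
finger_force: 30.0
```

>>> {"name": "arm_command", "arguments": {
  "gripper": [5,5,5,5,5],
  "dp": [
    [0,0,0],
    [0,0,0],
    [0,0,0],
    [0,0,0],
    [0,0,0]
  ],
  "twist": [1,1,1,1,1]
}}

```text
time: 43.48
tool_pos: [569.7, -70.6, 226.3]
tcp_rot: [-1.597, -1.022, 0.231]
contact_force: [-0.0, -0.1, -2.8]
grip_width: 11.6
finger_force: 30.0
```

>>> {"name": "arm_command", "arguments": {
  "gripper": [5,5,5,5,5],
  "dp": [
    [0,0,0],
    [0,0,0],
    [0,0,0],
    [0,0,0],
    [0,0,0]
  ],
  "twist": [1,1,1,1,1]
}}

```text
time: 44.1
tool_pos: [569.8, -70.6, 226.3]
tcp_rot: [-1.587, -0.586, 0.218]
contact_force: [0.3, 0.1, -2.2]
grip_width: 12.4
finger_force: 30.0
```

```bash
python3 - <<'E'
from h import *
st(); im=capture("scene")[:,:,::-1]; cv2.imwrite("pics/s4.png",cv2.resize(im[80:330,90:370],None,fx=2.4,fy=2.4))
E
```

```text
{'time': 44.1, 'joint_positions': [-0.644, 1.057, 1.074, 1.011, 2.254, 0.215], 'tool_pos': [569.755, -70.635, 226.286], 'tcp_rot': [-1.587, -0.586, 0.218], 'contact_force': [0.333, 0.067, -2.185], 'grip_width': 12.359, 'finger_force': 29.977}
[[0.813, 0.543, -0.208], [0.18, 0.104, 0.978], [0.553, -0.833, -0.013]]
```

View pics/s4.png

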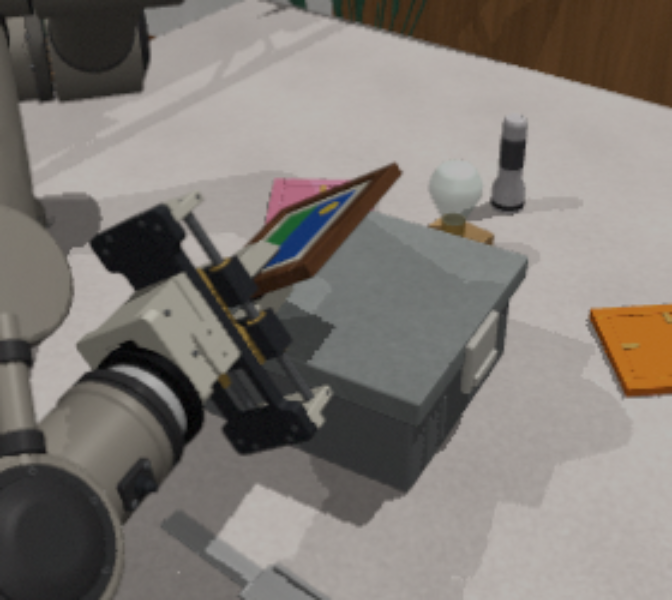

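The landscape face is coming up and the picture is clear of the lid. About 34° of turn remains, then I'll lower it.

>>> {"name": "arm_command", "arguments": {
  "gripper": [5,5,5,5,5],
  "dp": [
    [0,0,0],
    [0,0,0],
    [0,0,0],
    [0,0,0],
    [0,0,0]
  ],
  "twist": [1,1,1,1,1]
}}

```text
time: 44.78
tool_pos: [569.8, -70.6, 226.2]
tcp_rot: [-1.584, -0.151, 0.211]
contact_force: [0.6, -0.2, -1.5]
grip_width: 11.7
finger_force: 30.0
```

>>> {"name": "arm_command", "arguments": {
  "gripper": [5,5,5,5,5],
  "dp": [
    [0,0,0],
    [0,0,0],
    [0,0.6,0],
    [0,0.9,0],
    [0,0.9,0]
  ],
  "twist": [0.9,0.8,0,0,0]
}}

```text
time: 45.4
tool_pos: [570.1, -71.3, 163.8]
tcp_rot: [-1.584, -0.004, 0.209]
contact_force: [1.0, -0.1, -2.2]
grip_width: 12.2
finger_force: 30.0
```

```bash
python3 - <<'E'
from h import *
st(); plan([570,-70,129],0,n=5)
E
```

```text
{'time': 45.4, 'joint_positions': [-0.644, 1.146, 1.063, 0.961, 2.211, 0.714], 'tool_pos': [570.064, -71.279, 163.843], 'tcp_rot': [-1.584, -0.004, 0.209], 'contact_force': [1.02, -0.095, -2.216], 'grip_width': 12.156, 'finger_force': 29.979}
[[0.978, 0.007, -0.208], [0.208, -0.012, 0.978], [0.004, -1.0, -0.013]]
[[0.0, 0.28, 0.01], [0.0, 0.28, 0.01], [0.0, 0.28, 0.01], [0.0, 0.28, 0.01], [0.0, 0.28, 0.01]] tw 0.0
```

>>> {"name": "arm_command", "arguments": {
  "gripper": [5,5,5,5,5],
  "dp": [
    [0,0.4,0],
    [0,0.4,0],
    [0,0.3,0],
    [0,0.2,0],
    [0,0.08,0]
  ],
  "twist": [0,0,0,0,0]
}}

```text
time: 46.02
tool_pos: [570.5, -71.9, 131.5]
tcp_rot: [-1.585, -0.005, 0.209]
contact_force: [0.5, 0.5, -1.9]
grip_width: 12.0
finger_force: 30.0
```

>>> {"name": "arm_command", "arguments": {
  "gripper": [5,5,5,5,5],
  "dp": [
    [0,0.04,0],
    [0,0.03,0],
    [0,0.03,0],
    [0,0,0],
    [0,0,0]
  ],
  "twist": [0,0,0,0,0]
}}

```text
time: 46.65
tool_pos: [570.5, -71.9, 129.1]
tcp_rot: [-1.584, -0.005, 0.209]
contact_force: [0.1, 0.5, -2.4]
grip_width: 11.9
finger_force: 30.0
```

```bash
python3 - <<'E'
from h import *
st()
E
```

```text
{'time': 46.65, 'joint_positions': [-0.645, 1.199, 1.046, 0.938, 2.19, 0.677], 'tool_pos': [570.511, -71.891, 129.102], 'tcp_rot': [-1.584, -0.005, 0.209], 'contact_force': [0.051, 0.522, -2.404], 'grip_width': 11.871, 'finger_force': 29.978}
[[0.978, 0.007, -0.208], [0.208, -0.012, 0.978], [0.005, -1.0, -0.014]]
```

>>> {"name": "arm_command", "arguments": {
  "gripper": [5,5,5,5,5],
  "dp": [
    [0,0.03,0],
    [0,0.03,0],
    [0,0.03,0],
    [0,0.03,0],
    [0,0,0]
  ],
  "twist": [0,0,0,0,0]
}}

```text
time: 47.28
tool_pos: [570.5, -72.0, 127.0]
tcp_rot: [-1.583, -0.006, 0.21]
contact_force: [0.6, -1.0, 5.5]
grip_width: 11.7
finger_force: 30.1
```

```bash
python3 - <<'E'
from h import *
st()
im=capture("scene")[:,:,::-1]; cv2.imwrite("pics/s5.png",cv2.resize(im[120:320,130:370],None,fx=3,fy=3))
E
```

```text
{'time': 47.275, 'joint_positions': [-0.645, 1.203, 1.045, 0.938, 2.19, 0.674], 'tool_pos': [570.469, -71.984, 126.961], 'tcp_rot': [-1.583, -0.006, 0.21], 'contact_force': [0.608, -1.007, 5.45], 'grip_width': 11.689, 'finger_force': 30.073}
[[0.978, 0.008, -0.208], [0.208, -0.011, 0.978], [0.006, -1.0, -0.012]]
```

View pics/s5.png

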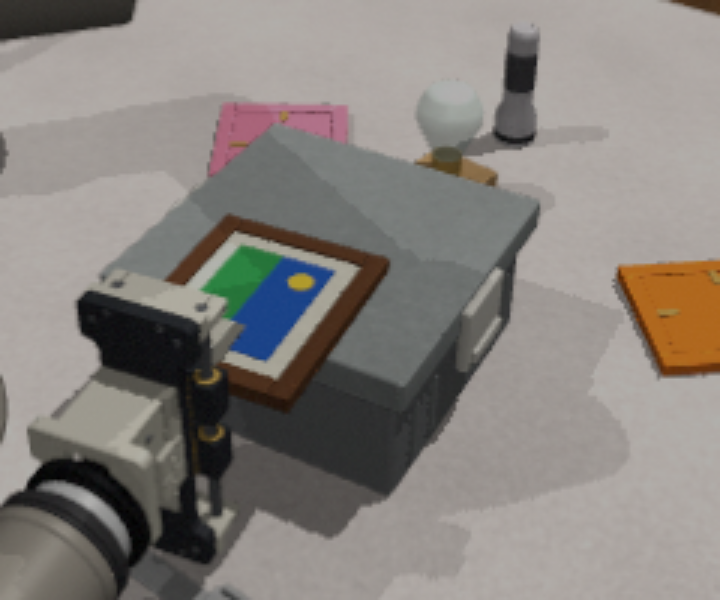

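The picture is face up and resting lightly on the lid, with about 8 N of contact. Next I'll open, back out, twist the fingers level, and push the picture fully onto the lid.

>>> {"name": "arm_command", "arguments": {
  "gripper": [14,18,26,34,34],
  "dp": [
    [0,0,0],
    [0,0,0],
    [0,0,0],
    [0,0,0],
    [0,0,0]
  ],
  "twist": [0,0,0,0,0]
}}

```text
time: 47.95
tool_pos: [570.5, -71.9, 126.0]
tcp_rot: [-1.584, -0.005, 0.209]
contact_force: [-0.7, 0.1, -0.3]
grip_width: 33.6
finger_force: 0.0
```

>>> {"name": "arm_command", "arguments": {
  "gripper": [34,34,34,34,34],
  "dp": [
    [0,0,-0.4],
    [0,0,-0.6],
    [0,0,-0.8],
    [0,0,-0.8],
    [0,0,-0.8]
  ],
  "twist": [0,0,0,0,0]
}}

```text
time: 48.58
tool_pos: [588.2, -156.3, 127.2]
tcp_rot: [-1.585, -0.005, 0.209]
contact_force: [-0.2, -0.7, -0.0]
grip_width: 34.3
finger_force: 0.0
```

>>> {"name": "arm_command", "arguments": {
  "gripper": [60,60,60,60,60],
  "dp": [
    [0,0,0],
    [0,0,0],
    [0,0,0],
    [0,0,0],
    [0,0,0]
  ],
  "twist": [-1,-1,-1,-1,-1]
}}

```text
time: 49.2
tool_pos: [588.1, -155.7, 127.1]
tcp_rot: [-1.586, -0.444, 0.216]
contact_force: [-0.0, 0.2, 1.0]
grip_width: 59.9
finger_force: 0.0
```

>>> {"name": "arm_command", "arguments": {
  "gripper": [60,60,60,60,60],
  "dp": [
    [0,0,0],
    [0,0,0],
    [0,0,0],
    [0,0,0],
    [0,0,0]
  ],
  "twist": [-1,-1,-1,-1,-1]
}}

```text
time: 49.82
tool_pos: [588.1, -155.7, 127.2]
tcp_rot: [-1.592, -0.88, 0.226]
contact_force: [0.4, 0.1, -0.6]
grip_width: 59.7
finger_force: 0.0
```

>>> {"name": "arm_command", "arguments": {
  "gripper": [60,60,60,60,60],
  "dp": [
    [0,0,0],
    [0,0,0],
    [0,0,0],
    [0,0,0],
    [0,0,0]
  ],
  "twist": [-1,-1,-1,-1,-1]
}}

```text
time: 50.45
tool_pos: [588.1, -155.7, 127.2]
tcp_rot: [-1.626, -1.316, 0.262]
contact_force: [0.3, -0.9, -0.3]
grip_width: 60.5
finger_force: 0.0
```

>>> {"name": "arm_command", "arguments": {
  "gripper": [60,60,60,60,60],
  "dp": [
    [0,0,0],
    [0,0,0],
    [0,0,0],
    [0,0,0],
    [0,0,0]
  ],
  "twist": [-1,-1,-0.9,0,0]
}}

```text
time: 51.08
tool_pos: [588.2, -155.4, 127.1]
tcp_rot: [-2.748, -1.556, 1.386]
contact_force: [-0.3, 0.6, 0.8]
grip_width: 59.9
finger_force: 0.0
```

```bash
python3 - <<'E'
from h import *
st(); r,b,im,c=picrect(roi=(100,300,225,380)); print(r,b.tolist())
cv2.drawContours(im,[c],-1,(0,0,255),1); cv2.imwrite('pics/t6.png',cv2.resize(im[110:290,190:390],None,fx=3,fy=3))
o=get_obs();plan([o['tool_pos'][0],o['tool_pos'][1],132.5],0,n=5)
E
```

```text
{'time': 51.075, 'joint_positions': [-0.715, 1.309, 0.762, 0.992, 2.338, -0.74], 'tool_pos': [588.17, -155.38, 127.15], 'tcp_rot': [-2.748, -1.556, 1.386], 'contact_force': [-0.335, 0.585, 0.761], 'grip_width': 59.854, 'finger_force': 0.0}
[[0.003, 0.978, -0.208], [0.014, 0.208, 0.978], [1.0, -0.006, -0.014]]
((564.8257446289062, -38.78804016113281), (128.85768127441406, 157.96197509765625), 10.674694061279297) [[486.8999938964844, 26.899999618530273], [516.0999755859375, -128.3000030517578], [642.7999877929688, -104.5], [613.5, 50.79999923706055]]
[[0.04, 0.0, 0.0], [0.04, 0.0, 0.0], [0.04, 0.0, 0.0], [0.04, 0.0, 0.0], [0.04, 0.0, 0.0]] tw 0.0
```

View pics/t6.png

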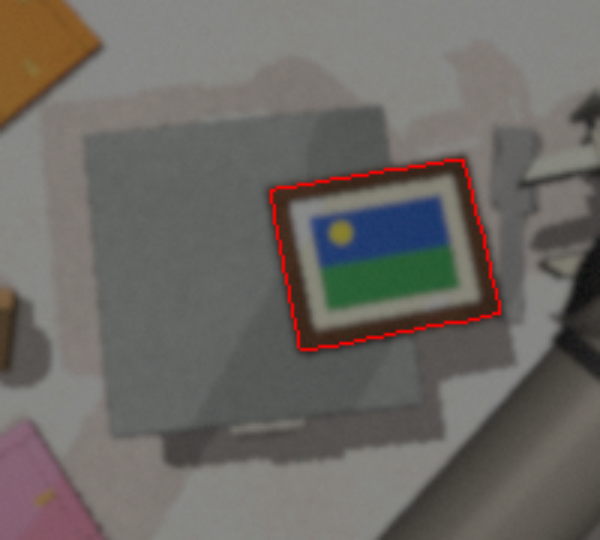

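The picture lies face up at (565,-39), yaw 0.186, with 57 mm overhanging. The fingers are level and centred behind its edge. I'll push it 92 mm inward.

>>> {"name": "arm_command", "arguments": {
  "gripper": [60,60,60,60,60],
  "dp": [
    [0.15,0,0.2],
    [0.1,0,0.4],
    [0,0,0.4],
    [0,0,0.25],
    [0,0,0.2]
  ],
  "twist": [0,0,0,0,0]
}}

```text
time: 51.75
tool_pos: [580.6, -119.1, 133.0]
tcp_rot: [-2.831, -1.557, 1.47]
contact_force: [0.7, -2.0, 0.4]
grip_width: 60.0
finger_force: 1.0
```

>>> {"name": "arm_command", "arguments": {
  "gripper": [60,60,60,60,60],
  "dp": [
    [0.005,0,0.25],
    [0.005,0,0.27],
    [0.005,0,0.27],
    [0.005,0,0.27],
    [0.005,0,0.27]
  ],
  "twist": [0,0,0,0,0]
}}

```text
time: 52.38
tool_pos: [573.7, -86.5, 133.1]
tcp_rot: [-2.837, -1.556, 1.476]
contact_force: [0.8, -1.0, -0.8]
grip_width: 59.8
finger_force: 0.5
```

>>> {"name": "arm_command", "arguments": {
  "gripper": [60,60,60,60,60],
  "dp": [
    [0.005,0,0.27],
    [0.005,0,0.27],
    [0.005,0,0.27],
    [0.005,0,0.27],
    [0.005,0,0.27]
  ],
  "twist": [0,0,0,0,0]
}}

```text
time: 53.0
tool_pos: [566.7, -53.5, 133.3]
tcp_rot: [-2.849, -1.557, 1.487]
contact_force: [0.5, -0.0, -1.5]
grip_width: 59.9
finger_force: 0.4
```

```bash
python3 - <<'E'
from h import *
st(); r,b,im,c=picrect(roi=(100,300,208,380)); print(r,b.tolist())
E
```

```text
{'time': 53.0, 'joint_positions': [-0.628, 1.174, 1.1, 0.938, 2.162, -0.904], 'tool_pos': [566.658, -53.542, 133.312], 'tcp_rot': [-2.849, -1.557, 1.487], 'contact_force': [0.519, -0.017, -1.532], 'grip_width': 59.905, 'finger_force': 0.44}
[[0.001, 0.978, -0.208], [0.014, 0.208, 0.978], [1.0, -0.004, -0.014]]
((549.0654907226562, 24.08025360107422), (128.10736083984375, 158.1490936279297), 12.176328659057617) [[469.79998779296875, 87.9000015258789], [503.1000061035156, -66.69999694824219], [628.4000244140625, -39.70000076293945], [595.0, 114.9000015258789]]
```

>>> {"name": "arm_command", "arguments": {
  "gripper": [60,60,60,60,60],
  "dp": [
    [0,0,0.27],
    [0,0,0.27],
    [0,0,0.27],
    [0,0,0.2],
    [0,0,0.1]
  ],
  "twist": [0,0,0,0,0]
}}

```text
time: 53.68
tool_pos: [560.9, -26.5, 133.1]
tcp_rot: [-2.844, -1.557, 1.483]
contact_force: [0.0, -1.7, 2.1]
grip_width: 59.7
finger_force: 1.1
```

>>> {"name": "arm_command", "arguments": {
  "gripper": [60,60,60,60,60],
  "dp": [
    [0.05,0,-0.3],
    [0.2,0,-0.8],
    [0.2,0,-1],
    [0.2,0,-1],
    [0.2,0,-1]
  ],
  "twist": [0,0,0,0,0]
}}

```text
time: 54.3
tool_pos: [582.4, -128.0, 155.5]
tcp_rot: [-2.826, -1.556, 1.465]
contact_force: [-0.7, 0.5, -0.6]
grip_width: 60.6
finger_force: 0.0
```

>>> {"name": "arm_command", "arguments": {
  "gripper": [60,60,60,60,60],
  "dp": [
    [0.3,0,-0.6],
    [0.3,0,-0.4],
    [0,0,0],
    [0,0,0],
    [0,0,0]
  ],
  "twist": [0,0,0,0,0]
}}

```text
time: 54.92
tool_pos: [587.5, -150.4, 170.7]
tcp_rot: [-2.789, -1.557, 1.429]
contact_force: [0.1, 0.0, -0.2]
grip_width: 59.7
finger_force: 0.0
```

```bash
python3 - <<'E'
from h import *
st(); r,b,im,c=picrect(roi=(100,300,208,380)); print(r,b.tolist())
cv2.drawContours(im,[c],-1,(0,0,255),1); cv2.imwrite('pics/t7.png',cv2.resize(im[100:300,90:400],None,fx=2.5,fy=2.5))
E
```

```text
{'time': 54.925, 'joint_positions': [-0.71, 1.24, 0.799, 1.022, 2.352, -0.7], 'tool_pos': [587.48, -150.401, 170.719], 'tcp_rot': [-2.789, -1.557, 1.429], 'contact_force': [0.062, 0.009, -0.207], 'grip_width': 59.652, 'finger_force': 0.0}
[[0.002, 0.978, -0.209], [0.014, 0.208, 0.978], [1.0, -0.005, -0.013]]
((542.8555908203125, 52.11388397216797), (128.0960235595703, 157.3519287109375), 11.89832592010498) [[464.0, 115.9000015258789], [496.3999938964844, -38.099998474121094], [621.7000122070312, -11.699999809265137], [589.2999877929688, 142.3000030517578]]
```

View pics/t7.png

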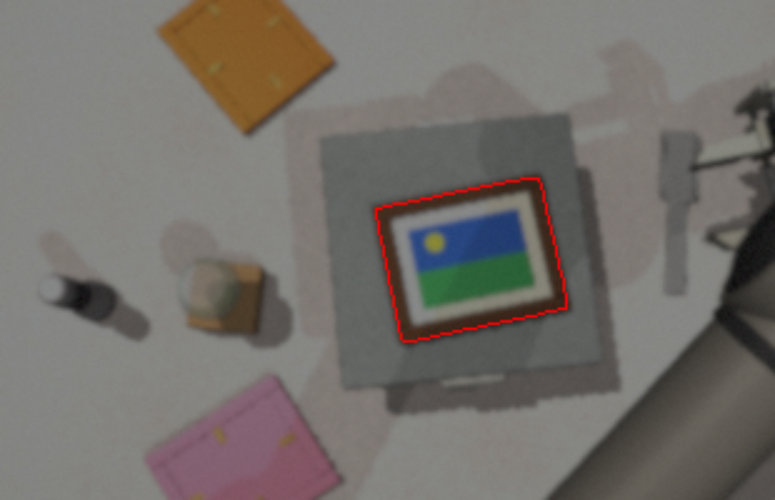

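The picture is face up and wholly on the lid, centred at (543,52) with more than 20 mm to spare on every side. The torch, bulb and shoehorn are where they were, and the robot touches nothing.

```bash
python3 -c "
from plant import *
print(close_job())"
```

```text
the job is handed in; nothing more can be done
None
```

The job is handed in at about 55 s: the picture was slid out over the -y edge, gripped, turned over and laid back face up, wholly on the lid, with the torch, bulb and shoehorn left in place; because moves could only turn the tool about its own axis, I got it horizontal by pushing against the arm's reach limit.

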